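# Sweep the sawing offcuts off the work board with the scraper block

### The job

Pull the blue scraper block out of its upright holder, lay it down gently on its flat sole, let go, and take it again by the dark grip on its back. Holding it by the grip, flat on the work board, sweep all four wood offcuts over the far edge into the grey scrap tray: do not touch the offcuts with the gripper or arm, and leave the freshly glued motor bracket exactly where it stands on the board, upright, and the other things on the table where they are. Finish with the scraper let go, lying flat, grip up, on the cleared board.

Things in the scene. Friction and masses are not known exactly. Their poses are not given: they have to be found in the camera images.
- board: Plywood work board with a dark brown top, fixed: 230 (its x) by 300 (its y) by 12 mm thick on two aluminium rails 40 mm high. Origin on the table under its middle; top face 52 mm above the origin, no lips. +x points to the far long edge (x = +115), where the scrap tray is; x and y are level, the board may be turned a little.
- tray: Grey scrap tray, fixed, 120 (x) by 320 (y) mm, walls 4 mm, parallel to the board, its middle 155 mm along the board's +x. Near wall 36 mm high, tucked 20 mm under the board's far edge; the other walls 58 mm high (6 mm above the board's top, side walls starting 16 mm past its edge, 312 mm apart inside). Floor 4 mm. Origin on the table under its middle.
- holder: Upright open-topped plywood box that holds the scraper, fixed: outside 78 (x) by 68 (y) mm, walls 4 mm, opening 70 by 60 mm, rim 106 mm above the table, floor inside 6 mm above the table; foot plate 100 by 90 by 6 mm. Origin on the table under its middle.
- mat: Green cutting mat, fixed, 180 (x) by 160 (y) by 3 mm, clear: a good place to lay the scraper down. Origin under its middle, on the table. It lies on the other side of the board from the holder.
- scraper: Blue scraper block, loose, 140 to 220 g: plate 150 (x) by 50 (y) by 24 (z) mm, black rubber sole; either long side sweeps. Origin: middle of the sole's underside, +z out of its back through the grip. It starts on its end in the holder, own +x up, grip towards the holder's -x (about the robot's left), top end 156 mm above the table: the bare plate end stands 50 mm out of the rim.
- scraper_grip (a point): Middle of the scraper's dark wood grip, a rib 70 (x) by 20 (y) mm standing 38 mm up from the middle of its back (its top 62 mm above the sole). This point is at (0, 0, 44) mm in the scraper's frame, axes the same. Pinch it across y. In the holder the scraper has 4 to 5 mm play each side and the grip's end shows only 10 mm over the rim.
- bracket: Freshly glued motor bracket, loose, about 0.22 kg, standing on the board: plywood foot 56 (x) by 58 (y) by 8 mm, pine tower 40 x 36 mm, on top a flat black wheel 46 mm across, whole height 64 mm. Origin under the middle of its foot. It stands midway along the board's x, in either the left or the right half of the board (about 85 mm from the middle line), its sides parallel to the board within 0.12 rad.
- plug: Offcut: round light wood hole-saw plug 38 mm across, 18 mm high, loose, 14 g. Origin under its middle.
- lath: Offcut: brown wood lath end 44 x 24 mm, 18 mm high, loose, 14 g. Origin under its middle.
- square: Offcut: light wood piece 34 x 30 mm, 16 mm high, loose, 12 g. Origin under its middle.
- notched: Offcut: light wood piece with a notched corner, 40 x 24 mm, 18 mm high, loose, 12 g. Origin under its middle.
- elbow: Bystander: grey plastic pipe elbow lying on the table, two legs 58 mm long from the bend's middle, 56 mm high. Origin on the table under the bend's middle.
- wheel: Bystander: black wheel with yellow hub lying flat, 68 mm across, 26 mm high. Origin under its middle.
- screwdriver: Bystander: screwdriver lying on the table, 190 mm along its x, red handle, 26 mm high. Origin under its middle.
- multimeter: Bystander: grey hand multimeter lying on its back, 150 (x) by 75 (y) by 36 mm, its dial up to 44 mm. Origin under its middle.
Mind the look-alikes: they are no part of the job. Leave any orange or red look-alike of the scraper alone.

How it is judged (in metres and radians):
On the way, in this order (a step that is already met when the one before it is completed fails the run):
1. the scraper is out of the holder (horizontal distance between scraper and holder above 0.1 m), for 0.05 s.
2. the scraper has been laid down flat, grip up, and let go (angle between scraper's own z axis and vertical below 0.12 rad and contact force between the fingers and scraper below 0.2 N and linear speed of scraper below 0.03 m/s), for 0.2 s.
3. the scraper is held by its grip, flat on the board (distance between the grasp point and scraper_grip below 0.045 m and contact force between the fingers and scraper above 1 N and angle between scraper's own z axis and vertical below 0.15 rad and z of scraper in the frame of board between 0.046 and 0.064 m and x of scraper in the frame of board between -0.19 and 0.19 m and y of scraper in the frame of board between -0.23 and 0.23 m), for 0.05 s.
4. all four offcuts are in the scrap tray (x of plug in the frame of tray between -0.06 and 0.06 m and y of plug in the frame of tray between -0.16 and 0.16 m and z of each of plug, lath, square, notched in the frame of tray below 0.05 m and x of lath in the frame of tray between -0.06 and 0.06 m and y of lath in the frame of tray between -0.16 and 0.16 m and x of square in the frame of tray between -0.06 and 0.06 m and y of square in the frame of tray between -0.16 and 0.16 m and x of notched in the frame of tray between -0.06 and 0.06 m and y of notched in the frame of tray between -0.16 and 0.16 m), for 0.2 s.
At the end, for the whole second after the job is handed in: All four offcuts lie at rest inside the scrap tray; the scraper is let go and at rest, flat (within 0.1 rad), grip up, on the board's top with its middle over the board; the bracket stands upright within 10 mm of where it was (all of step 4 and linear speed of each of plug, lath, square, notched, scraper below 0.03 m/s and angle between each of scraper, bracket's own z axis and vertical below 0.1 rad and z of scraper in the frame of board between 0.046 and 0.06 m and x of scraper in the frame of board between -0.115 and 0.115 m and y of scraper in the frame of board between -0.15 and 0.15 m and contact force between the fingers and scraper below 0.1 N and distance of bracket from where it was at the start of the episode below 0.01 m); the robot touches nothing.
It fails at once if the gripper or arm touches an offcut (contact force between any of the fingers, the arm and plug above 0.5 N or contact force between any of the fingers, the arm and lath above 0.5 N or contact force between any of the fingers, the arm and square above 0.5 N or contact force between any of the fingers, the arm and notched above 0.5 N).
It fails at once if the bracket is shifted by more than 10 mm or tipped (distance of bracket from where it was at the start of the episode above 0.01 m or angle between bracket's own z axis and vertical above 0.2 rad).
It fails at once if the scraper is dropped or thrown (moving fast while the fingers do not hold it) (contact force between the fingers and scraper below 0.05 N and linear speed of scraper above 0.7 m/s).
It fails at once if a bystander (elbow, wheel, screwdriver, multimeter) is shifted by more than 20 mm (distance of any of elbow, wheel, screwdriver, multimeter from where it was at the start of the episode above 0.02 m).
It also fails if it takes over 72 s, if anything falls off the work surface, if the arm or the gripper's body presses on something with over 40 N, if the wrist force passes 120 N, or if a joint passes its speed limit or range.

### The arm

A 6-joint arm with a two-finger parallel gripper is mounted at the origin on the work surface. World frame = base frame: x ahead of the robot, y to its left, z up, the work surface at z = 0. Lengths are in mm, angles in rad, forces in N, time in s.
With the tool pointing down it reaches from about 350 to 975 mm from the base axis. Payload 17.4 kg.
Tool frame: the origin (TCP) lies on the centre line of the jaws, within the pads' length; the fingertips stand 17 mm ahead of it and the grasp point (between the pads) lies 2 mm behind it; z points along the fingers, y is the direction in which the jaws open and shut (so a half turn about z gives the same grasp; the last joint's range is limited). The gripper opens to 85 mm and grips with 20 to 120 N. Pads are 22 mm wide; open, the fingers measure 114 mm over their backs; the gripper's body (76 mm by 85 mm) begins 54 mm behind the grasp point. The pads swing forward as they close: fully open they stand 13 mm farther back than shut.
Start: joints at [1.165, 0.116, 1.442, -0, 1.584, -0.038], TCP at [242.714, 629.859, 248.303] pointing down, gripper open.
Joint ranges: [-2.83, 2.83], [-0.83, 2.19], [0.07, 2.5], [-1.14, 4.28], [0.01, 3], [-2.97, 2.97]. Speed limits (rad/s): [1.89, 1.89, 2.22, 3.14, 3.14, 3.14].

### API

Orientations are given as a unit quaternion [x, y, z, w].
In Python, from rig import r gives the robot as it stands. The module is installed in compiled form; this text tells all that it offers. Calls block until the motion is done:
- r.goto(position, orientation): joint-space move of the TCP to a pose.
- r.servo_line(position, attitude=None, rate=150): straight line of the TCP; attitude=None keeps the orientation; rate is the mean speed in mm/s.
- r.movej(angles): joint-space move.
- r.open_gripper() and r.close(f_grip=None): open the fingers fully, or close them until they stop; f_grip is the grip in N (None keeps the last).
- r.pause(seconds).
- r.solve_ik(position, orientation): joint angles nearest the present ones, or None.
- r.observe(): the state.
- r.snapshot(name): name is "scene" or "side" or "wrist"; returns a dict with "image" (420x560x3 uint8, red, green, blue), "intrinsics" (3x3 intrinsics, pixels), "rvec" (rotation vector, rad) and "tvec" (3), from world to camera coordinates, as OpenCV has them. Camera axes: x right, y down, z forward; pixel columns grow to the right and rows downward; lengths in mm; the calibration is good to about 2 mm. A picture is of the moment at which its call begins. There is no depth.
A pose or a line that the arm cannot do raises r.PlanningError and nothing moves.
- r.job_done(): hands the job in, once; it reports no verdict.
The state is a dict: "t": time; "q": joint angles; "qd": joint speeds; "effort": joint torques, N m; "eef_pos": TCP position; "tcp_rot": TCP orientation; "wrist_force": force on the tool from outside, world axes, zero at the start; "ft_torque": the same for the moment, N m; "finger_gap": finger opening in mm.
Only numpy, scipy, OpenCV 4.12 (cv2) and the standard library are available. Lean on these libraries where they do the work, as an engineer would, in place of code of your own. Each camera call takes 0.05 s, during which the arm holds its last target.

## Working session

There is one attempt and no reset: what is moved stays moved. The work goes in short steps, each a Python script; the robot and the scene stay as the last script left them, time stands still between calls to the robot, and variables do not carry over. Pictures are saved under pics/ and viewed, and the job is handed in when it is done.

```bash
mkdir -p pics; ls; python3 - <<'E'
from rig import r
import cv2
for n in ("scene","side","wrist"):
    s=r.snapshot(n); cv2.imwrite(f"pics/0_{n}.png",cv2.resize(s["image"][:,:,::-1],(784,588),interpolation=cv2.INTER_CUBIC))
    print(n,s["intrinsics"].tolist(),s["rvec"],s["tvec"])
print(r.observe())
E
```

```text
pics
scene [[409.2395982553745, 0.0, 273.9614302578146], [0.0, 409.2395982553745, 211.72863530294327], [0.0, 0.0, 1.0]] [ 2.43006039  0.89263629 -0.28364443] [-410.30443907 -251.37000961 1393.95429972]
side [[515.3740536577762, 0.0, 286.3072358828221], [0.0, 515.3740536577762, 212.52910199027235], [0.0, 0.0, 1.0]] [ 0.48810116 -2.55087016  1.38450553] [ 496.0192622   183.10593568 1620.18312291]
wrist [[342.2135287496925, 0.0, 280.448742794922], [0.0, 342.2135287496925, 209.04941916661463], [0.0, 0.0, 1.0]] [-2.40177709 -1.64957478 -0.21990522] [-674.32498378  -34.20489196  378.44639267]
{'t': 0.15, 'q': array([ 1.16523816e+00,  1.16369099e-01,  1.44209906e+00,  5.21005316e-05,
        1.58400991e+00, -3.78074056e-02]), 'qd': array([ 0.00059352, -0.00322348, -0.00194804,  0.00063982, -0.00051873,
       -0.00020298]), 'effort': array([ 6.40891361e-03, -7.32510996e+01, -6.32853842e+01,  4.02801497e-04,
        4.90794919e-03, -4.50628454e-05]), 'eef_pos': array([242.62333757, 629.75040604, 247.74419808]), 'tcp_rot': array([ 1.82840642e-01,  9.83142463e-01, -4.26146284e-04, -1.22749402e-04]), 'wrist_force': array([-0.14484048, -0.02002993,  0.4066475 ]), 'ft_torque': array([ 0.02125461, -0.02220062, -0.06694806]), 'finger_gap': 85.65263623034058}
```

View pics/0_scene.png

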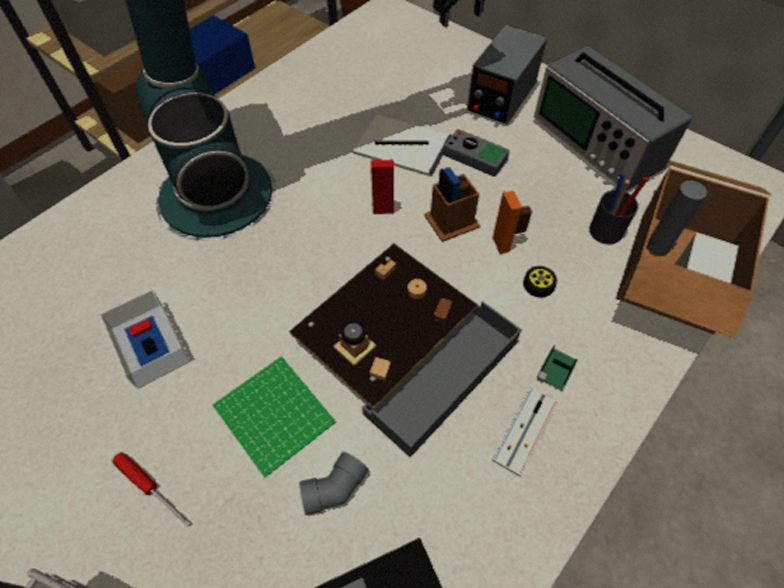

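View pics/0_side.png

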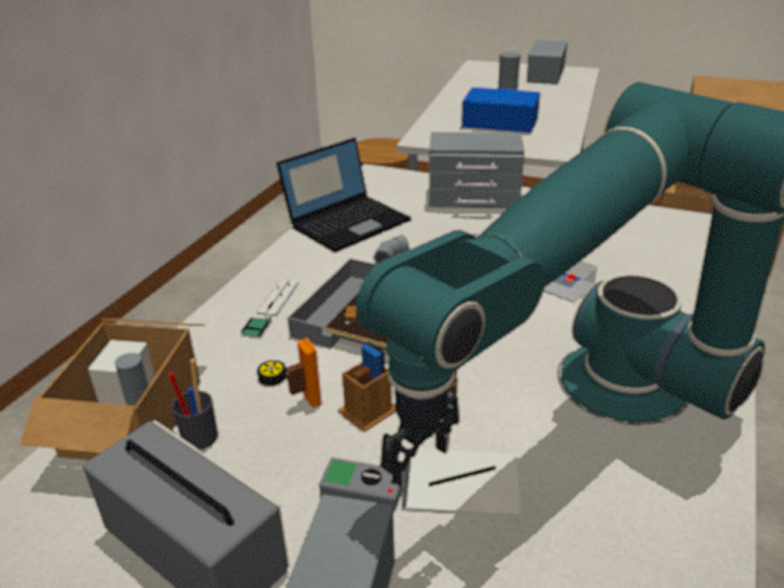

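View pics/0_wrist.png

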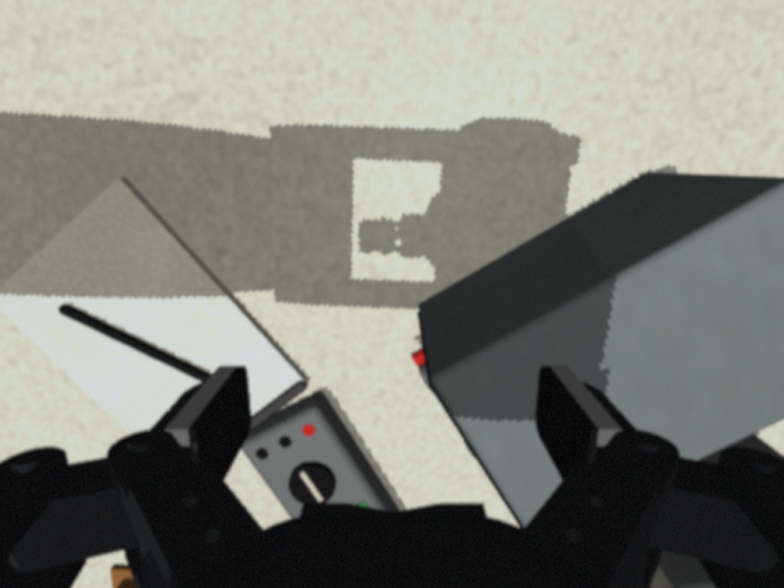

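The scene picture (784x588, scale 1.4) shows:
- **Could be taken for the scraper:** the blue block in the plywood holder (453,195), the orange block with a grip (508,220), the red block (382,186), the blue thing in a grey box (148,340) and the blue box on the shelf (220,50).
- **Choice:** the blue one in the holder. I'll check it in a crop.
- **Board:** its offcuts are notched (385,268), plug (417,288), lath (443,309) and square (380,368). The bracket is at (353,340).

```bash
cat > h.py <<'E'
import numpy as np, cv2
from rig import r
from scipy.spatial.transform import Rotation as R
def snap(n,name=None):
    s=r.snapshot(n)
    if name: cv2.imwrite(f"pics/{name}.png",cv2.resize(s["image"][:,:,::-1],(784,588),interpolation=cv2.INTER_CUBIC))
    return s
def crop(s,u0,v0,u1,v1,name):
    im=s["image"][v0:v1,u0:u1,::-1]; k=min(800/(u1-u0),600/(v1-v0))
    cv2.imwrite(f"pics/{name}.png",cv2.resize(im,None,fx=k,fy=k,interpolation=cv2.INTER_CUBIC)); print(name,"k",k)
def ray(s,u,v):
    M=R.from_rotvec(s["rvec"]).as_matrix(); t=np.array(s["tvec"])
    d=M.T@np.linalg.inv(s["intrinsics"])@np.array([u,v,1.]); return -M.T@t,d
def pz(s,u,v,z):
    o,d=ray(s,u,v); return o+d*(z-o[2])/d[2]
def proj(s,P):
    p,_=cv2.projectPoints(np.atleast_2d(np.array(P,float)),np.array(s["rvec"],float),np.array(s["tvec"],float),np.array(s["intrinsics"]),None); return p.reshape(-1,2)
E
python3 - <<'E'
from h import *
import pickle
s=snap("scene"); pickle.dump(s,open("s0.pkl","wb"))
crop(s,200,170,380,305,"1_board"); crop(s,255,100,395,205,"1_holder"); crop(s,70,245,270,375,"1_mat")
E
```

```text
1_board k 4.444444444444445
1_holder k 5.714285714285714
1_mat k 4.0
```

View pics/1_board.png

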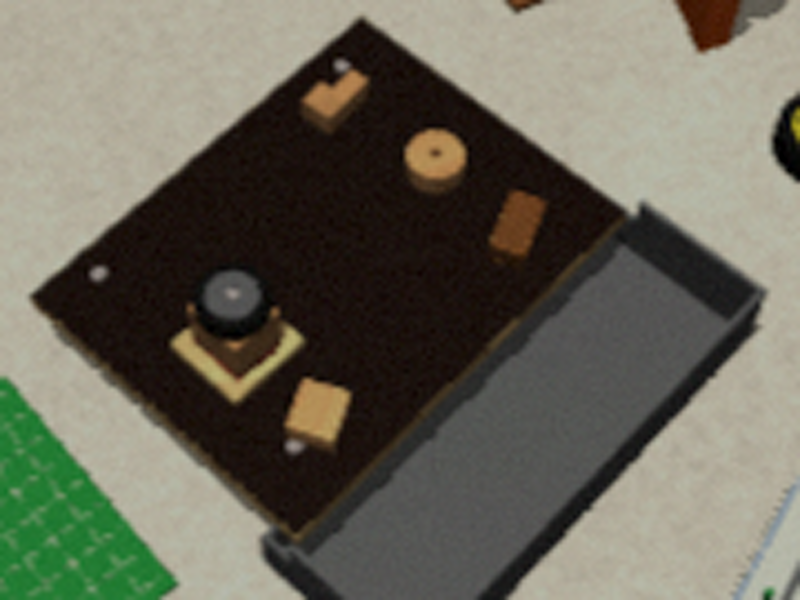

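View pics/1_holder.png

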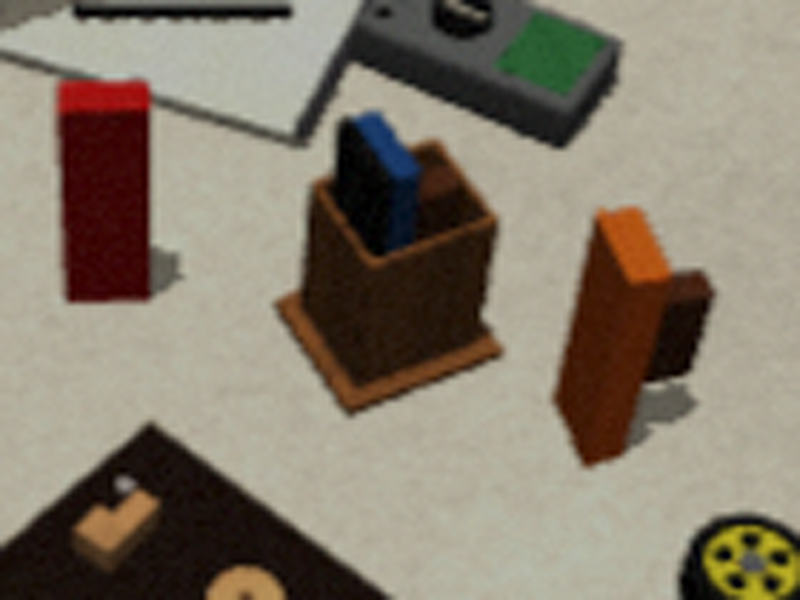

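View pics/1_mat.png

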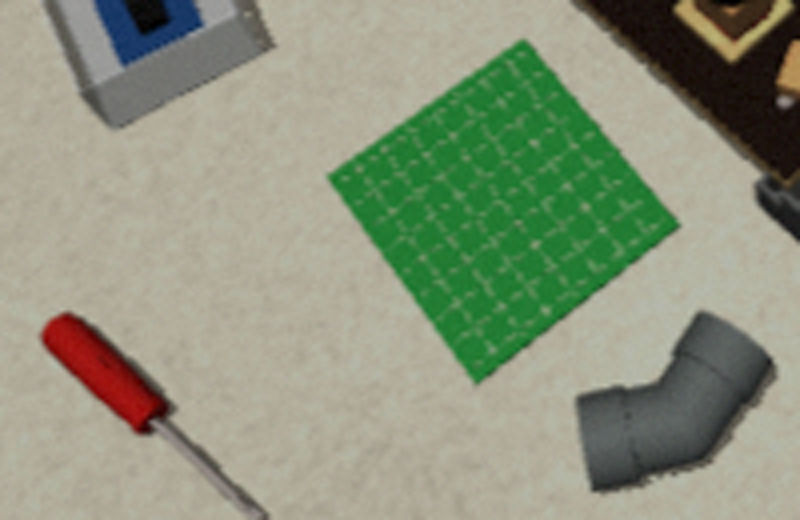

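The crops confirm it: the blue plate has its black sole to the left, and the dark grip end shows inside the holder. It sticks out of the holder at about crop (375,180). Red has no holder, and orange stands free beside it. Next I'll measure.

```bash
cat > m.py <<'E'
from h import *
import pickle
s=pickle.load(open("s0.pkl","rb"))
np.set_printoptions(precision=1,suppress=True)
def B(u,v,z): return pz(s,u/4.4444+200,v/4.4444+170,z)
def H(u,v,z): return pz(s,u/5.7143+255,v/5.7143+100,z)
def M(u,v,z): return pz(s,u/4+70,v/4+245,z)
bc=np.array([B(362,18,52),B(625,215,52),B(297,540,52),B(33,297,52)])
print(bc, bc.mean(0), [np.linalg.norm(bc[i]-bc[(i+1)%4]) for i in range(4)])
x=(bc[1]-bc[0])+(bc[2]-bc[3]); yaw=np.arctan2(x[1],x[0]); print("board yaw",yaw)
c=bc.mean(0)[:2]
def tob(p):
    d=p[:2]-c; return np.array([d[0]*np.cos(yaw)+d[1]*np.sin(yaw),-d[0]*np.sin(yaw)+d[1]*np.cos(yaw)])
for n,p in dict(notched=B(337,95,70),plug=B(436,155,70),lath=B(520,220,70),square=B(321,408,68)).items(): print(n,p,tob(p))
ft=np.array([B(170,343,60),B(237,402,54),B(305,341,60)])
for p in ft: print("foot",p,tob(p))
print("wheeltop",B(232,295,116),tob(B(232,295,116)))
hc=np.array([H(318,182,106),H(377,266,106),H(496,216,106),H(436,143,106)]); print("holder rim",hc,hc.mean(0),[np.linalg.norm(hc[i]-hc[(i+1)%4]) for i in range(4)])
sc=np.array([H(340,120,156),H(367,112,156),H(418,172,156),H(391,185,156)]); print("scraper top",sc,sc.mean(0),[np.linalg.norm(sc[i]-sc[(i+1)%4]) for i in range(4)])
mc=np.array([M(525,38,3),M(680,226,3),M(476,384,3),M(329,176,3)]); print("mat",mc,mc.mean(0),[np.linalg.norm(mc[i]-mc[(i+1)%4]) for i in range(4)])
for n,u,v in (("red",382,186),("orange",508,235),("wheel",541,281),("mm",475,155),("elbow",333,490)): print(n,pz(s,u/1.4,v/1.4,20))
print("mm corners",H(560,147,0),H(620,45,36))
for n in ("red base",(70,300)),("red b2",(150,300)),("or base",(585,465)),("or",(557,400)): print(n)
E
python3 m.py
```

```text
[[ 461.   128.4   52. ]
 [ 689.3  113.9   52. ]
 [ 674.2 -183.1   52. ]
 [ 446.  -168.7   52. ]] [567.6 -27.4  52. ] [np.float64(228.81287750844155), np.float64(297.400962464858), np.float64(228.64193326835138), np.float64(297.48179052590103)]
board yaw -0.06302494386392224
notched [498.4  58.5  70. ] [-74.5  81.3]
plug [576.8  63.1  70. ] [ 3.5 90.9]
lath [646.8  58.6  70. ] [73.6 90.8]
square [ 636.  -117.4   68. ] [ 73.9 -85.6]
foot [ 536.  -140.3   60. ] [ -24.4 -114.7]
foot [ 590.8 -141.4   54. ] [  30.3 -112.4]
foot [597. -87.  60.] [ 33.1 -57.7]
wheeltop [ 566.2 -113.3  116. ] [  4.  -85.9]
holder rim [[451.3 279.  106. ]
 [511.8 251.2 106. ]
 [538.8 319.8 106. ]
 [482.7 342.8 106. ]] [496.1 298.2 106. ] [np.float64(66.52761403977851), np.float64(73.7480403268583), np.float64(60.670624599350646), np.float64(71.16006748225219)]
scraper top [[460.6 280.6 156. ]
 [467.8 294.1 156. ]
 [513.5 276.6 156. ]
 [508.4 260.5 156. ]] [487.6 277.9 156. ] [np.float64(15.350887425231416), np.float64(48.95811301008955), np.float64(16.81711668226763), np.float64(51.843315776991616)]
mat [[ 447.9 -204.9    3. ]
 [ 624.8 -235.     3. ]
 [ 598.3 -391.4    3. ]
 [ 422.4 -360.9    3. ]] [ 523.4 -298.1    3. ] [np.float64(179.43057401481735), np.float64(158.63932594258776), np.float64(178.56395179172057), np.float64(158.12338165346375)]
red [309.8 263.8  20. ]
orange [624.7 330.9  20. ]
wheel [748.3 270.9  20. ]
mm [418.9 492.   20. ]
elbow [ 709.8 -331.1   20. ]
mm corners [487.5 481.1   0. ] [483.2 541.3  36. ]
('red base', (70, 300))
('red b2', (150, 300))
('or base', (585, 465))
('or', (557, 400))
```

The sizes check out: board 229x297, mat 179x158, plate 50 wide, holder about 78x68. Before moving I'll overlay the fitted models on the image and test IK for a tilted pick. In that pick the jaws close across the plate's 50 mm width, with the tool tilted from the grip side, so the same grasp can lay it flat without the gripper hitting the mat.

```bash
cat >> h.py <<'E'
def toolq(zt,yt):
    zt=np.array(zt,float); zt/=np.linalg.norm(zt); yt=np.array(yt,float); yt-=zt*(yt@zt); yt/=np.linalg.norm(yt)
    return R.from_matrix(np.c_[np.cross(yt,zt),yt,zt])
BC=np.array([567.6,-27.4]); BY=-0.063
def bw(x,y,z=0):
    c,s_=np.cos(BY),np.sin(BY); return np.array([BC[0]+c*x-s_*y,BC[1]+s_*x+c*y,z])
def best(pos,rot):
    return [ (q) for q in (r.solve_ik(list(pos),rot.as_quat().tolist()),) ][0]
def box(s,im,T,Rm,lo,hi,col,k,off):
    for i in range(8):
        for b in range(3):
            if not i>>b&1:
                P=[[ (hi if j>>a&1 else lo)[a] for a in range(3)] for j in (i,i|1<<b)]
                p=(proj(s,np.array(P)@np.array(Rm).T+T)-off)*k
                cv2.line(im,tuple(int(v) for v in p[0]),tuple(int(v) for v in p[1]),col,1,cv2.LINE_AA)
E
cat > pk.py <<'E'
from h import *
def frames(C,phi):
    "C = plate-top middle (world xy), phi = angle of z_s"
    zs=np.array([np.cos(phi),np.sin(phi),0]); xs=np.array([0,0,1.]); ys=np.cross(zs,xs)
    Rs=np.c_[xs,ys,zs]; T=np.array([C[0],C[1],81.])-12*zs
    return Rs,T
E
python3 - <<'E'
from pk import *
import pickle
np.set_printoptions(precision=3,suppress=True)
s=pickle.load(open("s0.pkl","rb"))
k=5.714; off=np.array([255,100])
im=cv2.resize(s["image"][100:205,255:395,::-1],None,fx=k,fy=k,interpolation=cv2.INTER_CUBIC)
phi=np.arctan2(.93,.36); Rs,T=frames((488.8,279),phi)
box(s,im,T,Rs,(-75,-25,0),(75,25,24),(0,255,255),k,off)
box(s,im,T,Rs,(-35,-10,24),(35,10,62),(0,255,0),k,off)
Rh=np.c_[-Rs[:,2],-Rs[:,1],Rs[:,0]]
box(s,im,np.array([496.5,298.5,0]),Rh,(-39,-34,6),(39,34,106),(255,0,255),k,off)
cv2.imwrite("pics/2_ov.png",im)
# IK
for a in (45,50,55,60):
    a_=np.radians(a)
    zt_s=np.array([-np.cos(a_),0,-np.sin(a_)]) # scraper frame
    zt_s=np.array([-np.cos(a_),0,-np.sin(a_)])
    tcp_s=np.array([60,0,23])
    for sg in (1,-1):
        rot=toolq(Rs@zt_s,sg*Rs[:,1]); p=Rs@tcp_s+T
        out=[]
        for d in (0,70): out.append(best(p-d*rot.as_matrix()[:,2],rot))
        out.append(best(p+[0,0,130],rot))
        # lay
        for yaw in (-0.17,-0.5):
            xs=-np.array([np.cos(yaw),np.sin(yaw),0]); zs=np.array([0,0,1.]); RL=np.c_[xs,np.cross(zs,xs),zs]
            TL=np.array([523.4,-298.1,3.])
            rl=toolq(RL@zt_s,sg*RL[:,1]); out.append(best(RL@tcp_s+TL,rl)); out.append(best(RL@tcp_s+TL+[0,0,150],rl))
        print(a,sg,*[o if o is None else np.array(o) for o in out],sep="\n ")
E
```

```text
45
 1
 [ 0.66   0.339  1.49  -0.41   1.988  0.995]
 [ 0.693  0.393  1.337 -0.408  2.092  0.984]
 [ 0.66   0.259  1.372 -0.456  2.169  0.899]
 [-0.818 -0.31   2.357  0.856  0.6    0.319]
 [-0.818 -0.521  2.233  0.602  0.854  0.655]
 [-0.604 -0.387  2.411  0.219  0.343  1.291]
 [-0.604 -0.599  2.279  0.116  0.682  1.407]
45
 -1
 [ 0.66   0.339  1.49  -0.41   1.988 -2.147]
 [ 0.693  0.393  1.337 -0.408  2.092 -2.158]
 [ 0.66   0.259  1.372 -0.456  2.169 -2.242]
 [-0.818 -0.31   2.357  0.856  0.6   -2.823]
 [-0.818 -0.521  2.233  0.602  0.854 -2.486]
 [-0.604 -0.387  2.411  0.219  0.343 -1.851]
 [-0.604 -0.599  2.279  0.116  0.682 -1.734]
50
 1
 [ 0.671  0.382  1.465 -0.451  2.049  0.991]
 [ 0.706  0.445  1.306 -0.451  2.15   0.977]
 [ 0.671  0.296  1.355 -0.509  2.223  0.884]
 [-0.791 -0.298  2.317  0.678  0.638  0.495]
 [-0.791 -0.491  2.187  0.494  0.909  0.751]
 [-0.599 -0.365  2.365  0.146  0.45   1.364]
 [-0.599 -0.557  2.227  0.09   0.777  1.431]
50
 -1
 [ 0.671  0.382  1.465 -0.451  2.049 -2.15 ]
 [ 0.706  0.445  1.306 -0.451  2.15  -2.164]
 [ 0.671  0.296  1.355 -0.509  2.223 -2
[... 771 characters left out ...]
.553 -1.735]
 [-0.594 -0.511  2.176  0.07   0.869 -1.693]
60
 1
 [ 0.689  0.465  1.423 -0.538  2.166  0.974]
 [ 0.725  0.545  1.252 -0.541  2.263  0.952]
 [ 0.689  0.367  1.33  -0.622  2.326  0.84 ]
 [-0.737 -0.253  2.231  0.404  0.752  0.764]
 [-0.737 -0.417  2.092  0.317  1.036  0.901]
 [-0.589 -0.299  2.267  0.073  0.654  1.435]
 [-0.589 -0.463  2.124  0.054  0.96   1.462]
60
 -1
 [ 0.689  0.465  1.423 -0.538  2.166 -2.168]
 [ 0.725  0.545  1.252 -0.541  2.263 -2.189]
 [ 0.689  0.367  1.33  -0.622  2.326 -2.302]
 [-0.737 -0.253  2.231  0.404  0.752 -2.377]
 [-0.737 -0.417  2.092  0.317  1.036 -2.241]
 [-0.589 -0.299  2.267  0.073  0.654 -1.706]
 [-0.589 -0.463  2.124  0.054  0.96  -1.679]
```

View pics/2_ov.png

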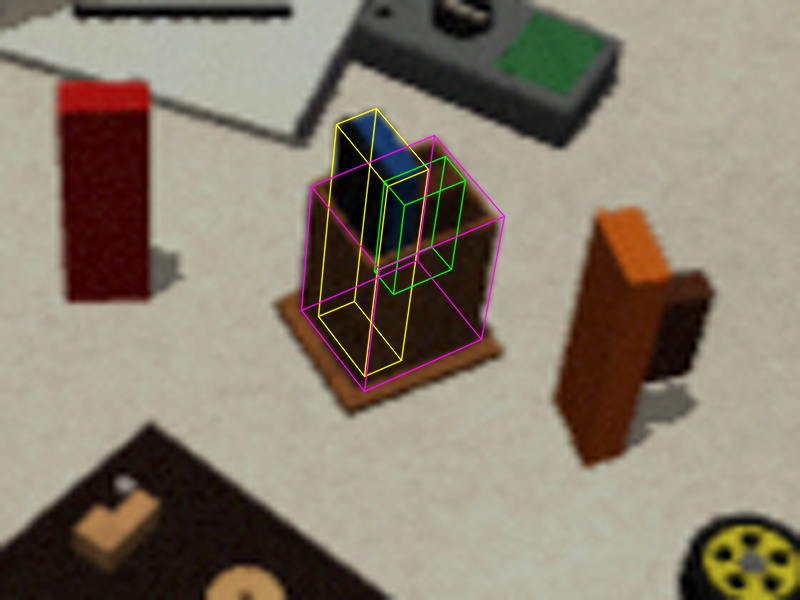

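The overlay fits within about 1 px, so the scraper's top is at about (488,278). I'll approach with the tool 55° below level.

```bash
cat >> pk.py <<'E'
A=np.radians(55); ZT=np.array([-np.cos(A),0,-np.sin(A)]); TS=np.array([60.,0,23])
RS,T0=frames((488.2,278.3),np.arctan2(.93,.36))
RP=toolq(RS@ZT,RS[:,1]); PP=RS@TS+T0
E
python3 - <<'E'
from pk import *
np.set_printoptions(precision=2,suppress=True)
zt=RP.as_matrix()[:,2]
r.goto((PP-110*zt).tolist(),RP.as_quat().tolist())
s=snap("wrist","3_wrist"); snap("side","3_side"); c=snap("scene"); crop(c,225,60,395,188,"3_scene")
print(r.observe()["t"],r.observe()["eef_pos"],PP)
# predicted pixels of plate top corners in wrist
P=[[75,y,z] for y,z in((-25,0),(25,0),(25,24),(-25,24))]
print(proj(s,np.array(P)@RS.T+T0)*1.4)
E
```

```text
3_scene k 4.6875
1.7833 [524.16 373.26 204.75] [492.17 288.56 141.  ]
[[348.27 335.76]
 [439.81 335.84]
 [444.37 323.58]
 [344.19 323.48]]
```

View pics/3_wrist.png

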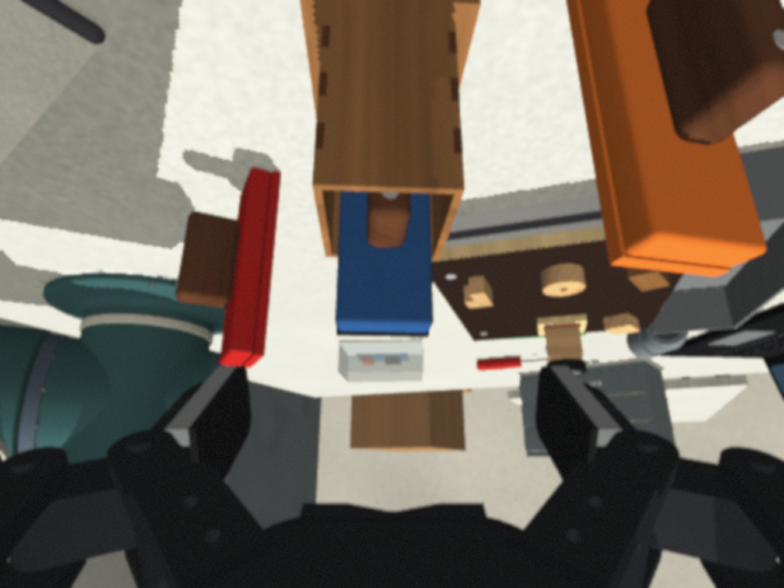

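View pics/3_side.png

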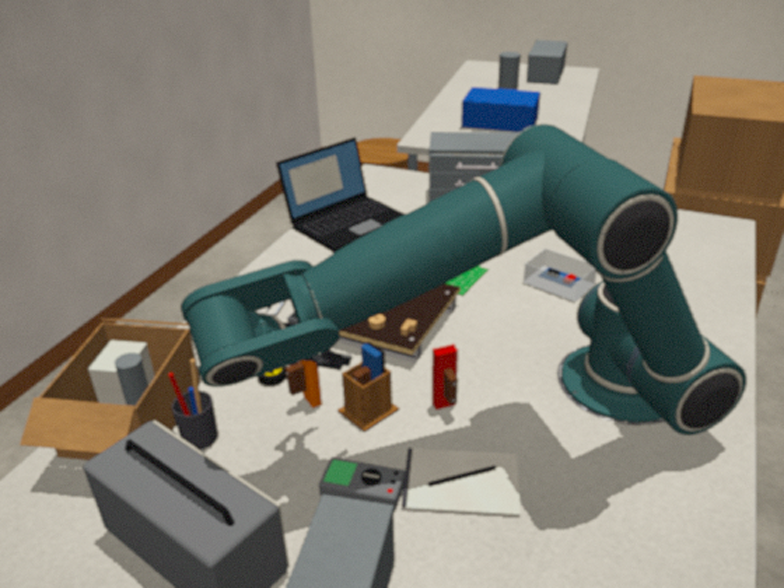

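The wrist view shows the blue plate's end at (336–431, 320–333). That is about 4–5 mm to the left of my prediction, so I'll shift along the plate's -y, close in and grip.

```bash
sed -i 's/^RP=/T0=T0-4*RS[:,1]\nRP=/' pk.py
python3 - <<'E'
from pk import *
np.set_printoptions(precision=2,suppress=True)
zt=RP.as_matrix()[:,2]
r.servo_line((PP-110*zt).tolist(),rate=80)
r.servo_line(PP.tolist(),rate=100)
snap("wrist","4_wrist0")
r.close(70)
s=snap("wrist","4_wrist"); o=r.observe(); print(o["t"],o["eef_pos"],PP,o["finger_gap"],o["wrist_force"])
c=snap("scene"); crop(c,255,100,395,205,"4_scene")
E
```

```text
3.8083 [488.47 290.08 141.36] [488.44 290.   141.  ] 48.484808329451305 [-1.25  0.24  4.95]
4_scene k 5.714285714285714
```

View pics/4_wrist.png

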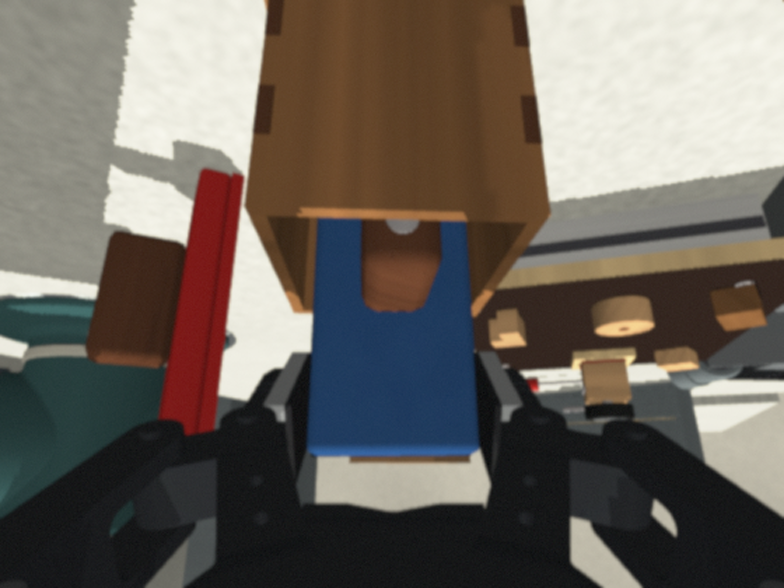

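View pics/4_scene.png

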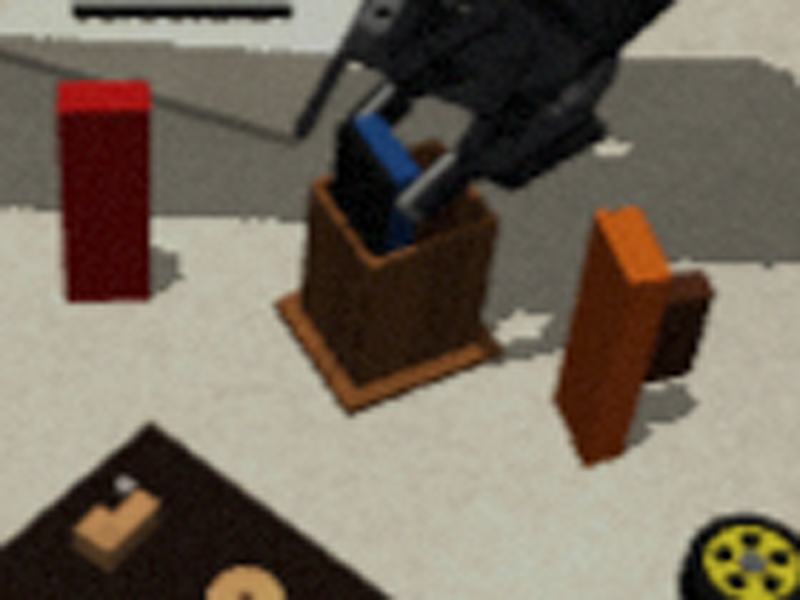

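Gripped: the gap is 48.5, with the pads on the bare end of the plate. I'll lift it and carry it over the mat.

```bash
cat >> pk.py <<'E'
yaw=-0.17; xs=-np.array([np.cos(yaw),np.sin(yaw),0]); RL=np.c_[xs,np.cross([0,0,1.],xs),[0,0,1.]]
TL=np.array([523.4,-298.1,3.]); QL=toolq(RL@ZT,RL[:,1]); PL=RL@TS+TL
E
python3 - <<'E'
from pk import *
np.set_printoptions(precision=2,suppress=True)
r.servo_line((PP+[0,0,165]).tolist(),rate=150)
o=r.observe(); print(o["t"],o["eef_pos"],o["finger_gap"],o["wrist_force"])
r.goto((PL+[0,0,160]).tolist(),QL.as_quat().tolist())
o=r.observe(); print(o["t"],o["eef_pos"],PL,o["finger_gap"],o["wrist_force"])
s=snap("wrist","5_wrist"); c=snap("scene","5_scene"); snap("side","5_side")
E
```

```text
5.1083 [488.37 289.98 304.89] 48.31251236671158 [ 0.19 -0.24 -2.63]
7.2333 [ 464.7  -287.46  186.07] [ 464.26 -287.95   26.  ] 48.70738543477618 [-0.77 -0.73 -2.33]
```

View pics/5_wrist.png

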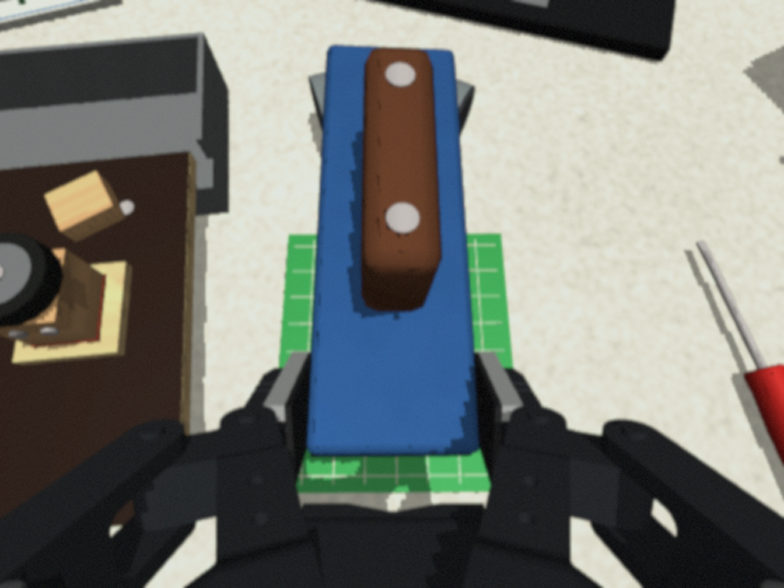

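View pics/5_scene.png

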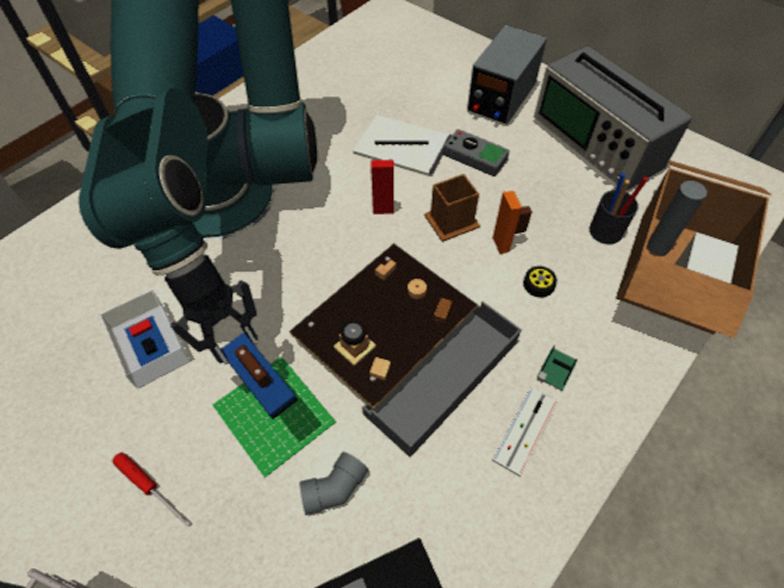

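View pics/5_side.png

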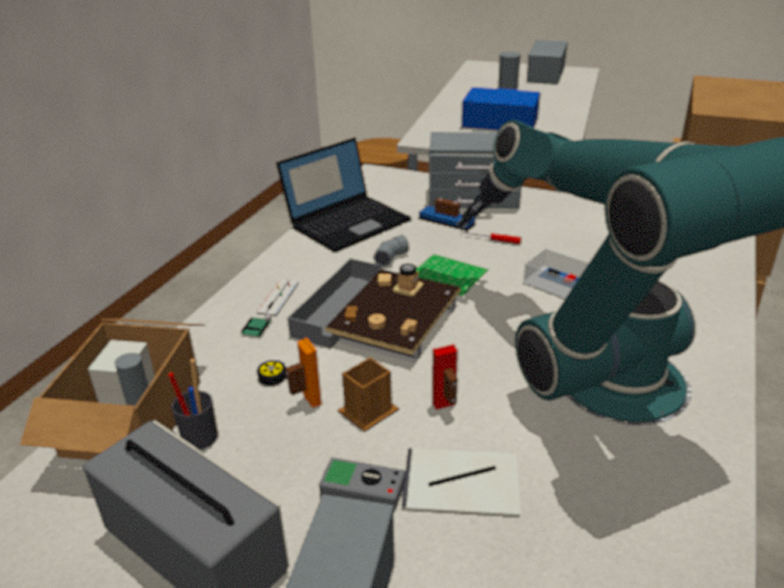

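The scraper hangs nearly level above the mat, sole down and grip up, and the holder is empty. I'll check its pose in the hand with PnP on the wrist-image corners: plate back corners at (311,452), (478,452), (454,50), (329,46) in the 784 picture, plus the grip's top nails as a visual check.

```bash
python3 - <<'E'
from pk import *
np.set_printoptions(precision=2,suppress=True)
import pickle
o=r.observe(); s=snap("wrist"); pickle.dump(s,open("s5.pkl","wb"))
crop(s,200,20,360,140,"6_a"); crop(s,200,220,360,340,"6_b")
RT=R.from_quat(o["tcp_rot"]); p=o["eef_pos"]
Tm=p-RL@TS
P=np.array([[75,25,24],[75,-25,24],[-75,-25,24],[-75,25,24],[35,10,62],[35,-10,62]],float)
print(proj(s,P@RL.T+Tm)*1.4)
E
```

```text
6_a k 5.0
6_b k 5.0
[[481.52 453.11]
 [301.67 452.75]
 [327.49  40.84]
 [457.77  40.99]
 [434.83 267.11]
 [348.46 266.97]]
```

View pics/6_a.png

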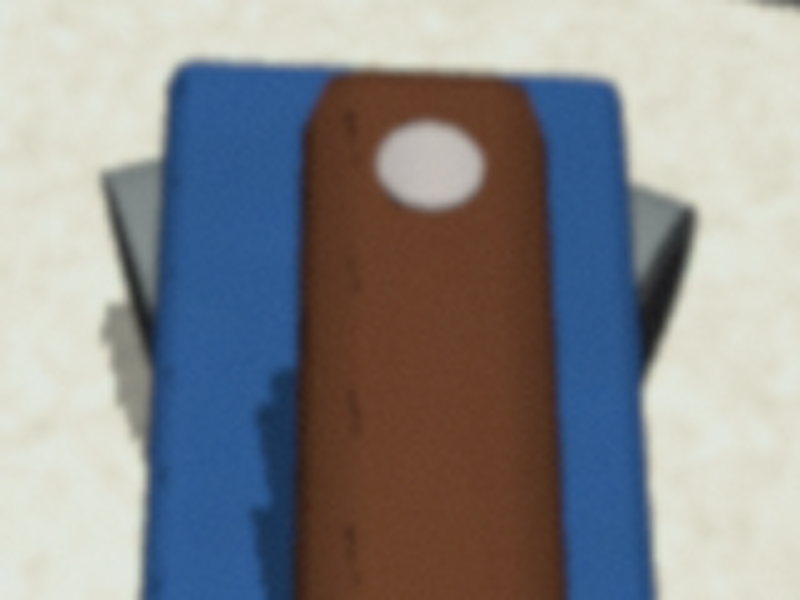

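View pics/6_b.png

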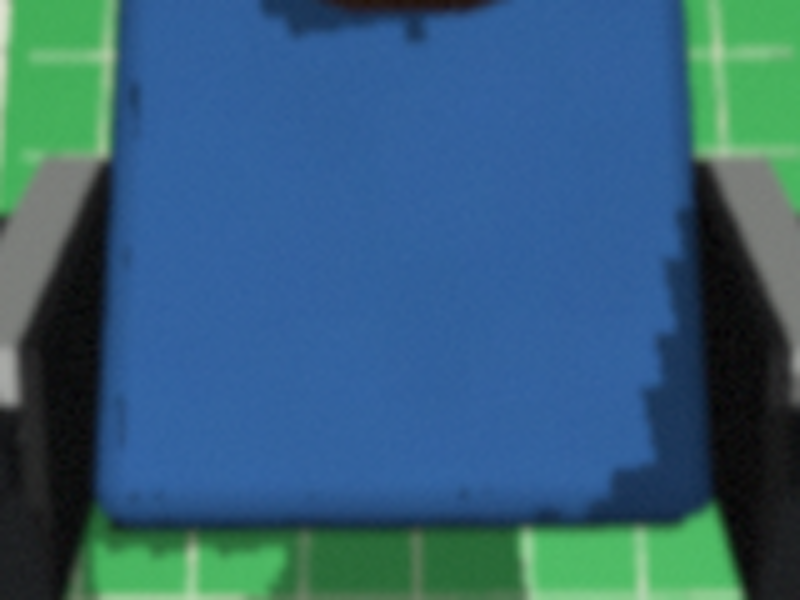

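The pose matches the model to within about 1°. I'll lower it in small steps, watching the wrist force, and open on contact.

```bash
python3 - <<'E'
from pk import *
np.set_printoptions(precision=2,suppress=True)
r.servo_line((PL+[0,0,12]).tolist(),rate=120)
r.pause(.1)
f0=r.observe()["wrist_force"]; print(f0)
for d in (6,4,3,2,1,0,-1,-2):
    r.servo_line((PL+[0,0,d]).tolist(),rate=30); r.pause(.1)
    o=r.observe(); f=o["wrist_force"]-f0; print(d,o["eef_pos"][2],f,o["t"])
    if f[2]>3: break
snap("wrist","7_wrist")
E
```

```text
[-0.43  0.35 -0.96]
6 31.987810926355277 [ 1.17 -0.19 -0.7 ] 9.3667
4 30.002870290669858 [ 0.91 -0.78 -1.32] 9.7167
3 29.031395712026164 [ 0.86 -0.45 -0.42] 10.0667
2 28.021983426176703 [-0.01 -0.01 -1.2 ] 10.4167
1 27.473176029552683 [-0.34  0.86  4.64] 10.7667
```

View pics/7_wrist.png

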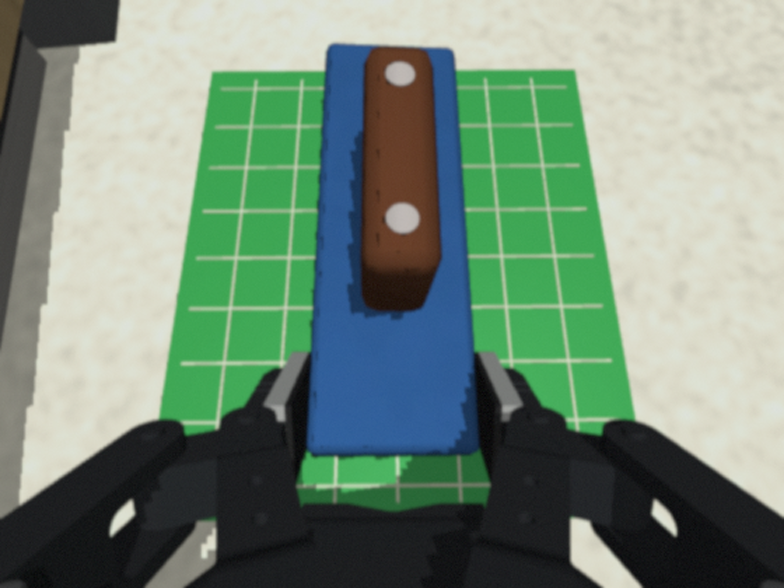

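It makes contact at the expected height and lies along the mat. I'll release and back off along the tool axis.

```bash
python3 - <<'E'
from pk import *
np.set_printoptions(precision=2,suppress=True)
import pickle
r.open_gripper(); r.pause(.15)
zt=QL.as_matrix()[:,2]
p=r.observe()["eef_pos"]
r.servo_line((p-130*zt).tolist(),rate=200)
c=snap("scene"); pickle.dump(c,open("s8.pkl","wb")); crop(c,140,230,260,320,"8_scene"); s=snap("wrist","8_wrist"); pickle.dump(s,open("s8w.pkl","wb"))
print(r.observe()["t"])
E
```

```text
8_scene k 6.666666666666667
12.325
```

View pics/8_scene.png

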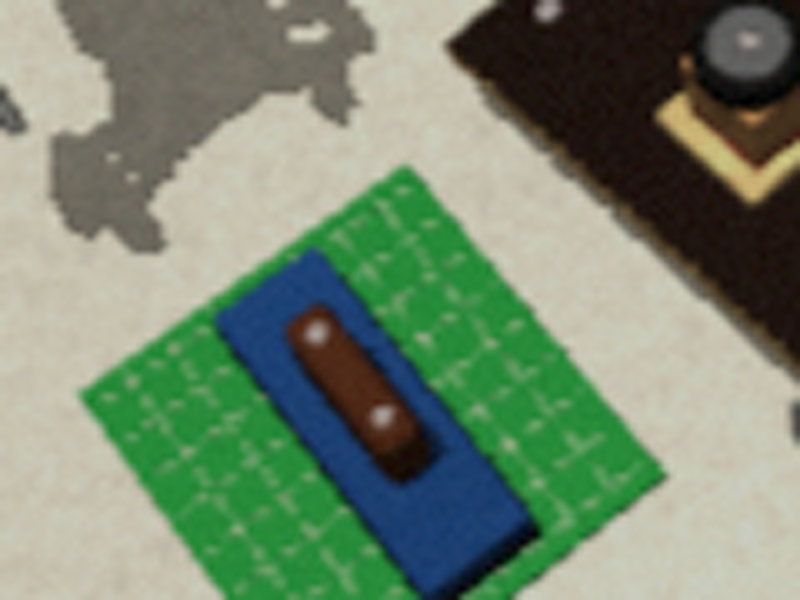

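View pics/8_wrist.png

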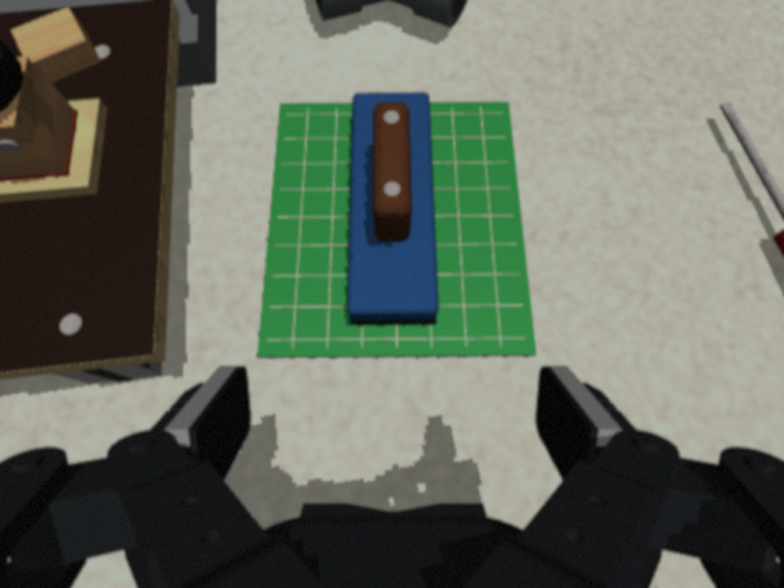

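The scraper lies flat on the mat, with grip nails at crop (317,332) and (382,415). I'll compute its pose.

```bash
python3 - <<'E'
from h import *
import pickle
np.set_printoptions(precision=2,suppress=True)
c=pickle.load(open("s8.pkl","rb")); w=pickle.load(open("s8w.pkl","rb"))
f=lambda u,v,z: pz(c,140+u/6.6667,230+v/6.6667,z)
a,b=f(317,332,65),f(382,415,65); print("nails",a,b,(a+b)/2,np.arctan2(*(b-a)[1::-1]))
k=np.array([f(315,250,27),f(218,318,27),f(430,592,27),f(540,522,27)]); print(k,k.mean(0),[np.linalg.norm(k[i]-k[(i+1)%4]) for i in range(4)])
g=lambda u,v,z: pz(w,u/1.4,v/1.4,z)
a,b=g(391,117,65),g(392,189,65); print("wrist nails",a,b,(a+b)/2,np.arctan2(*(a-b)[1::-1]))
k=np.array([g(353,95,27),g(429,95,27),g(436,315,27),g(349,315,27)]); print(k,k.mean(0))
# IK for regrasp and board poses
from rig import r
for yaw in (-0.17,):
  for sg in (1,-1):
    d=np.array([np.cos(yaw),np.sin(yaw),0])
    rot=toolq([0,0,-1],sg*np.cross([0,0,1],d)); print("regrasp",best([521,-298,3+48],rot))
for nm,(x,y),yw in (("push0",(72,-195),BY+np.pi/2),("push1",(72,-70),BY+np.pi/2),("sw0",(-128,55),BY),("sw1",(110,55),BY)):
  for sg in (1,-1):
    rot=toolq([0,0,-1],sg*np.array([np.cos(BY),np.sin(BY),0])); print(nm,best(bw(x,y,100),rot))
E
```

```text
nails [ 504.08 -292.94   65.  ] [ 547.29 -300.07   65.  ] [ 525.68 -296.5    65.  ] -0.1635865788074104
[[ 459.34 -262.39   27.  ]
 [ 451.74 -307.52   27.  ]
 [ 595.87 -330.51   27.  ]
 [ 608.21 -284.56   27.  ]] [ 528.79 -296.24   27.  ] [np.float64(45.766898429100785), np.float64(145.95564680330918), np.float64(47.5757080659131), np.float64(150.50982785472894)]
wrist nails [ 544.79 -300.71   65.  ] [ 501.19 -293.82   65.  ] [ 522.99 -297.26   65.  ] -0.156799896629857
[[ 597.22 -284.71   27.  ]
 [ 588.95 -332.75   27.  ]
 [ 443.64 -307.91   27.  ]
 [ 451.54 -261.8    27.  ]] [ 520.34 -296.79   27.  ]
regrasp [-0.56  0.08  1.81 -0.    1.25 -1.96]
regrasp [-0.56  0.08  1.81 -0.    1.25  1.18]
push0 [-0.38  0.17  1.62 -0.    1.35 -0.32]
push0 [-0.38  0.17  1.62 -0.    1.35  2.82]
push1 [-0.2   0.13  1.68 -0.    1.34 -0.14]
push1 None
sw0 [ 0.02 -0.33  2.1  -0.    1.38  0.09]
sw0 None
sw1 [-0.01  0.2   1.59 -0.    1.35  0.06]
sw1 None
```

Both cameras agree: scraper at about (524,-297), yaw -0.163. I'll regrasp the grip from above.

```bash
cat > g.py <<'E'
from h import *
RB=toolq([0,0,-1],[np.cos(BY),np.sin(BY),0])
ZG=48.0  # TCP above the sole
E
python3 - <<'E'
from g import *
np.set_printoptions(precision=2,suppress=True)
import pickle
yaw=-0.163; rot=toolq([0,0,-1],[-np.sin(yaw),np.cos(yaw),0]); q=rot.as_quat().tolist()
p=np.array([524.,-297,3+ZG])
r.goto((p+[0,0,110]).tolist(),q)
r.servo_line(p.tolist(),rate=120)
f0=r.observe()["wrist_force"]
r.close(80); o=r.observe(); print(o["t"],o["eef_pos"],o["finger_gap"],o["wrist_force"]-f0)
snap("wrist","9_wrist")
r.servo_line((p+[0,0,110]).tolist(),rate=150)
o=r.observe(); print(o["t"],o["eef_pos"],o["finger_gap"],o["wrist_force"]-f0)
s=snap("side"); crop(s,270,120,400,215,"9_side"); c=snap("scene","9_scene")
z=pickle.load(open("s0.pkl","rb"))
def b(P): d=P[:2]-BC; return np.array([d[0]*np.cos(BY)+d[1]*np.sin(BY),-d[0]*np.sin(BY)+d[1]*np.cos(BY)])
for u,v,h in ((577,395,28),(592,490,5),(705,310,40),(772,360,28)): print("elbow",b(pz(z,70+u/4,245+v/4,h)))
for u,v in ((308,378),(350,390),(333,448),(286,432)): print("sq",b(pz(z,200+u/4.4444,170+v/4.4444,68)))
E
```

```text
16.275 [ 524.14 -297.1    51.33] 18.972066757949804 [-0.56  1.03  4.25]
17.2083 [ 523.63 -296.79  159.75] 18.65554898136147 [-0.26  1.09 -2.18]
9_side k 6.153846153846154
elbow [ 111.38 -324.49]
elbow [ 153.02 -353.26]
elbow [ 132.76 -237.27]
elbow [ 180.98 -228.2 ]
sq [ 54.84 -76.86]
sq [ 78.07 -65.45]
sq [ 96.66 -98.92]
sq [  70.08 -110.46]
```

View pics/9_wrist.png

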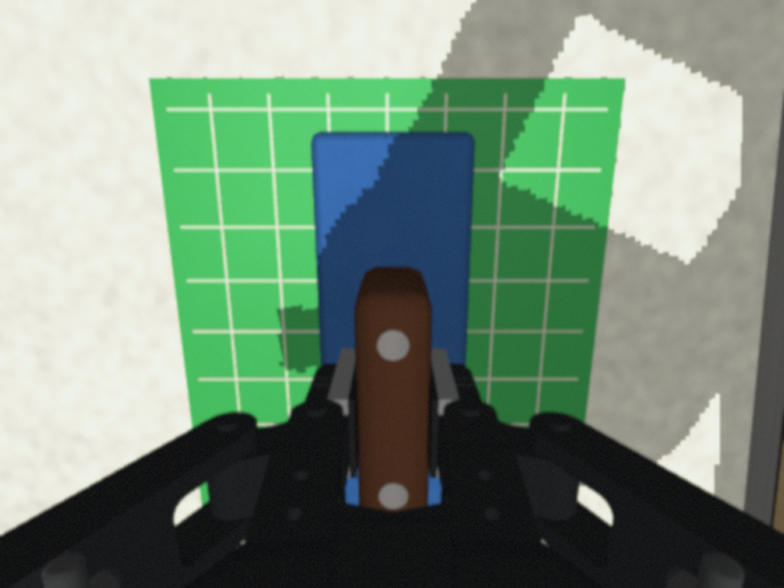

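View pics/9_side.png

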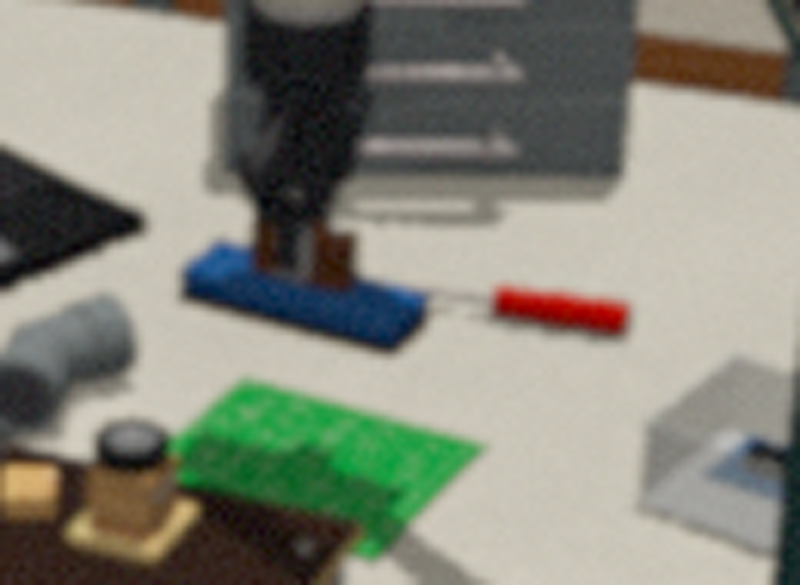

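View pics/9_scene.png

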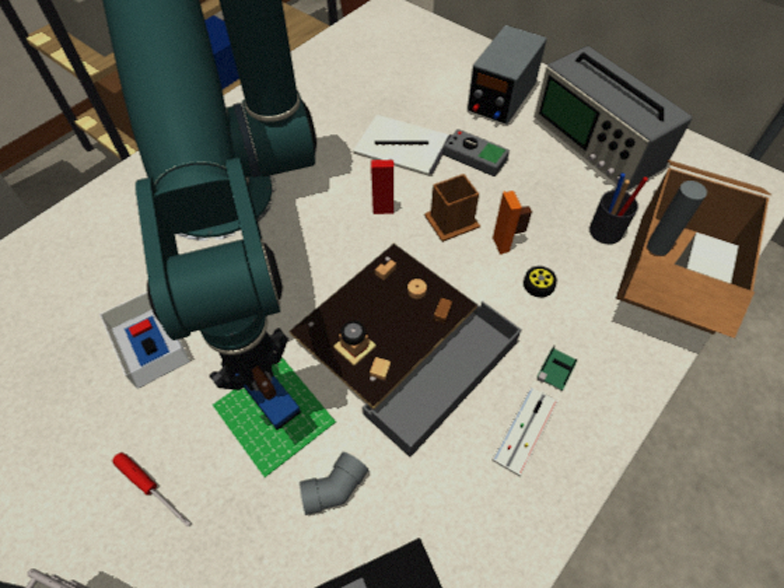

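The scraper hangs level from its grip (gap 18.7). The square spans board x 55–97, y -110 to -65. I'll bring the scraper in end-on from the board's -y side at x=77, clear of the bracket (foot out to x≈33) and the elbow (x>111), and look before contact.

```bash
python3 - <<'E'
from g import *
np.set_printoptions(precision=2,suppress=True)
q=RB.as_quat().tolist(); Z=52+1+ZG
r.servo_line([524,-297,200],rate=200)
r.goto(bw(77,-196,Z+85).tolist(),q)
r.servo_line(bw(77,-196,Z).tolist(),rate=150)
o=r.observe(); print(o["t"],o["eef_pos"],bw(77,-196,Z),o["finger_gap"],o["wrist_force"])
s=snap("scene"); crop(s,200,170,380,305,"10_board"); snap("side","10_side"); snap("wrist","10_wrist")
E
```

```text
19.825 [ 632.04 -227.97  100.86] [ 632.11 -227.86  101.  ] 18.96612573075503 [ 0.72  0.63 -2.1 ]
10_board k 4.444444444444445
```

View pics/10_board.png

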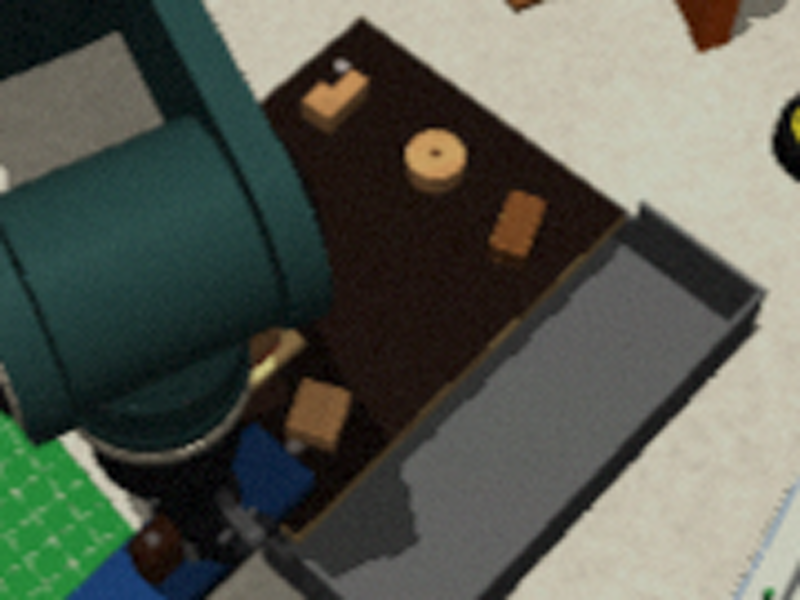

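View pics/10_side.png

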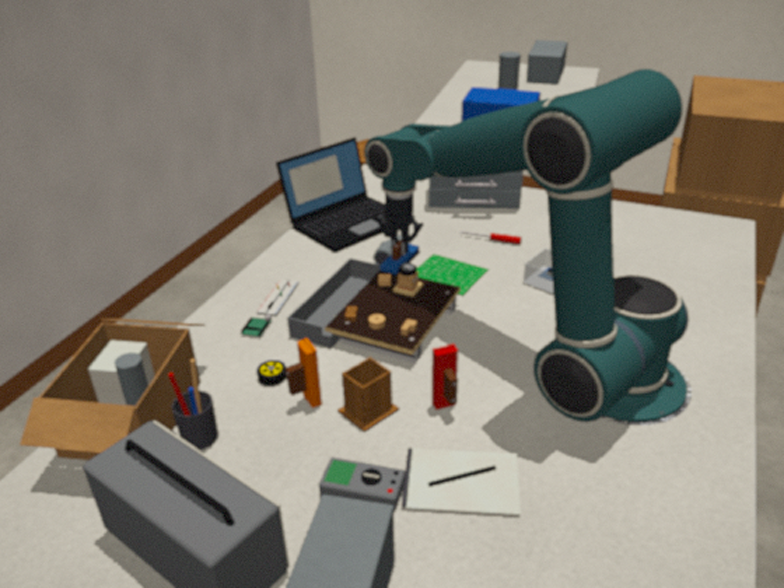

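View pics/10_wrist.png

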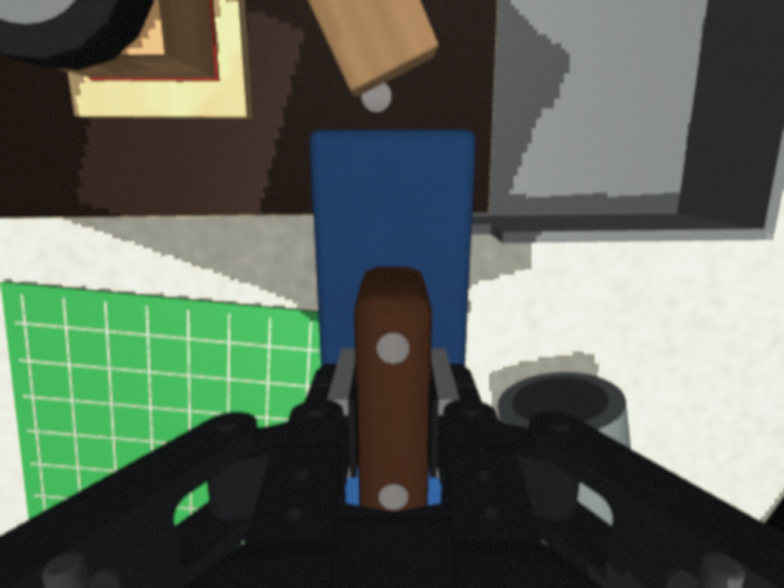

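The wrist view shows the blue end at (313–472,131), the square ahead of it at (310–438, up to 95) and the bracket foot's edge at u=247, well to the left. I'll move to x=82 for more clearance and push, stopping partway to look.

```bash
python3 - <<'E'
from g import *
np.set_printoptions(precision=2,suppress=True)
Z=52+1+ZG
r.servo_line(bw(82,-194,Z).tolist(),rate=60)
r.servo_line(bw(82,-135,Z).tolist(),rate=80)
o=r.observe(); print(o["t"],o["eef_pos"],o["finger_gap"],o["wrist_force"])
snap("wrist","11_wrist"); 
s=snap("side"); crop(s,240,140,340,215,"11_side")
E
```

```text
21.1167 [ 640.94 -167.5   101.01] 18.4864839249475 [ 0.49 -0.41 -1.58]
11_side k 8.0
```

View pics/11_wrist.png

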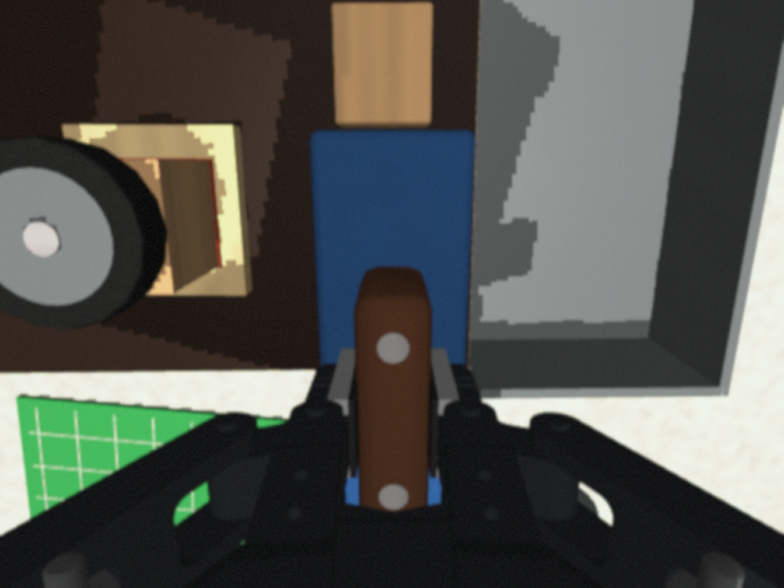

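View pics/11_side.png

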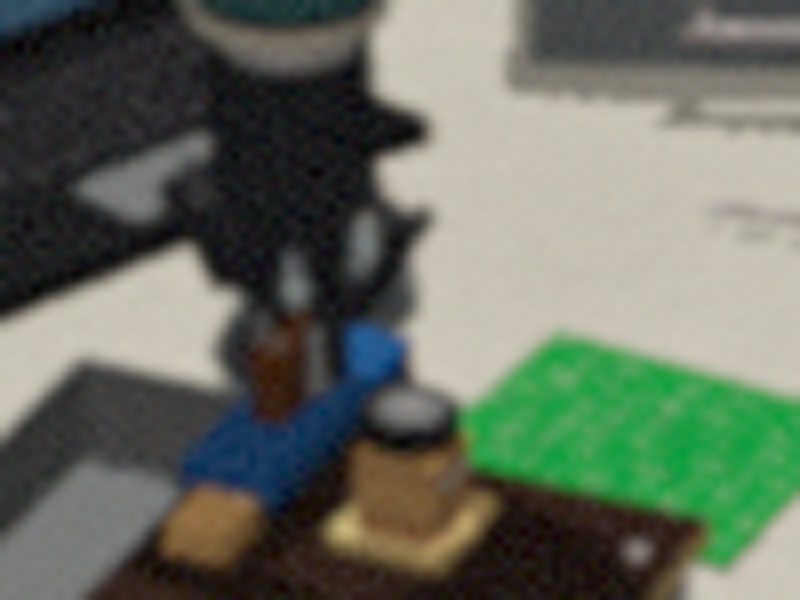

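The square sits flush on the scraper's end and the bracket is untouched. The gripper's linkage sits at about z 150, above the wheel top (116), so I'll continue the push, lift, move round behind the notched piece and look.

```bash
python3 - <<'E'
from g import *
np.set_printoptions(precision=2,suppress=True)
Z=52+1+ZG
r.servo_line(bw(82,-76,Z).tolist(),rate=80)
o=r.observe(); print(o["t"],o["finger_gap"],o["wrist_force"])
r.servo_line(bw(82,-84,Z).tolist(),rate=80)
r.servo_line(bw(82,-84,Z+95).tolist(),rate=200)
q=RB.as_quat().tolist()
r.servo_line(bw(-132,60,Z+95).tolist(),RB.as_quat().tolist(),rate=250)
s=snap("scene"); crop(s,200,170,380,305,"12_board"); snap("wrist","12_wrist")
o=r.observe(); print(o["t"],o["eef_pos"],o["finger_gap"],o["wrist_force"])
E
```

```text
22.1 18.593369036771556 [0.44 3.21 3.38]
12_board k 4.444444444444445
24.2583 [440.18  40.27 195.68] 19.149155799531375 [-0.53 -0.95 -1.56]
```

View pics/12_board.png

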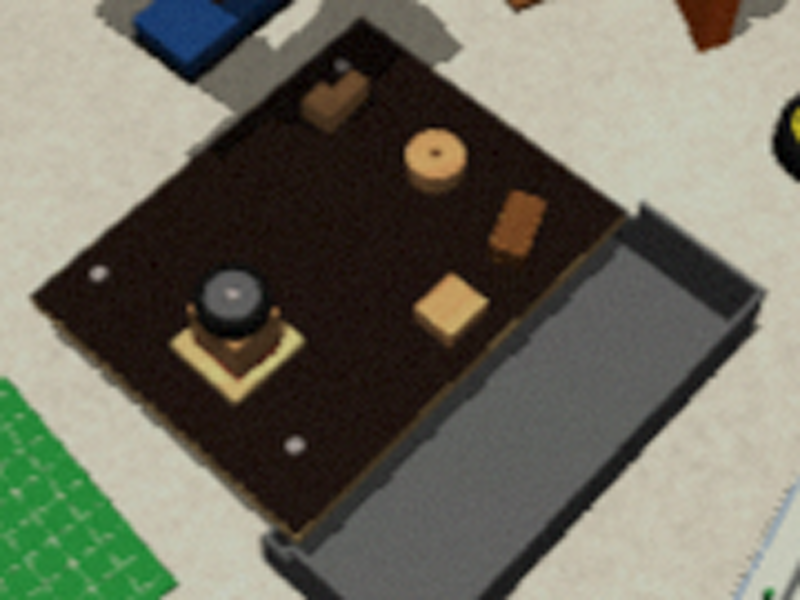

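View pics/12_wrist.png

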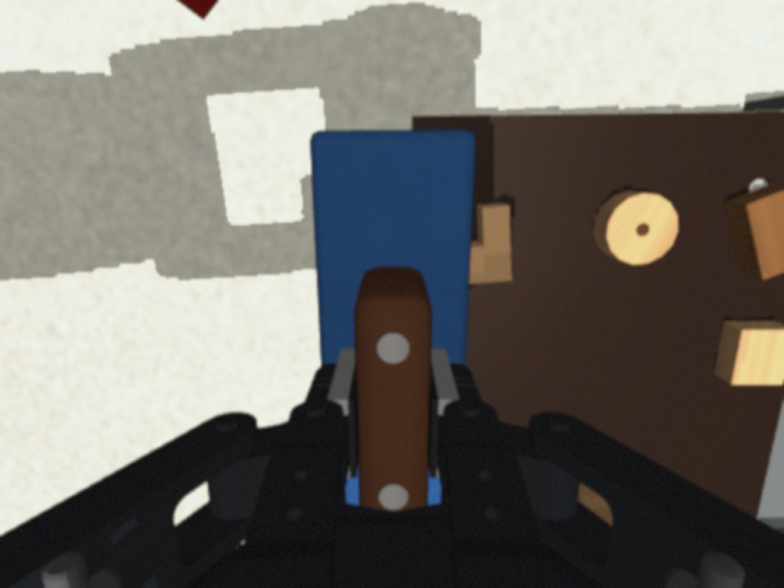

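The square now sits in the middle at crop (452,307), and the bracket foot has not moved (170,343 / 305,341). I'll measure the extents for the sweep.

```bash
python3 - <<'E'
from g import *
import pickle
np.set_printoptions(precision=1,suppress=True)
z=pickle.load(open("s0.pkl","rb"))
def b(P): d=P[:2]-BC; return np.array([d[0]*np.cos(BY)+d[1]*np.sin(BY),-d[0]*np.sin(BY)+d[1]*np.cos(BY)])
for n,h,L in (("notched",70,((303,100),(332,122),(368,90),(348,70))),("plug",70,((404,155),(467,155),(436,130),(436,180))),("lath",70,((516,190),(546,202),(523,252),(490,238))),("square",68,((453,274),(489,300),(450,334),(414,306))),("foot",60,((170,343),(237,393),(305,341)))):
    print(n,*[b(pz(z,200+u/4.4444,170+v/4.4444,h)) for u,v in L])
E
```

```text
notched [-87.6  63.3] [-61.9  63.8] [-62.7  98.1] [-83.3 100.8]
plug [-11.1  76.9] [ 17.7 104.4] [ -9.5 105.2] [16.2 76.9]
lath [ 57.4 105.8] [ 76.7 112. ] [90.1 74.6] [68.9 68.3]
square [68.9 34.5] [96.7 36. ] [95.4  2.5] [66.9  1.7]
foot [ -24.4 -114.6] [  28.5 -110.1] [ 33.1 -57.6]
```

Everything to be swept lies within y 0–112. I'll sweep at y=60, which covers -15 to 135 and is 42 mm clear of the bracket. Start with the front at x=-107 and look partway.

```bash
python3 - <<'E'
from g import *
np.set_printoptions(precision=2,suppress=True)
Z=52+0.8+ZG
r.servo_line(bw(-132,60,Z).tolist(),rate=150)
r.servo_line(bw(20,60,Z).tolist(),rate=80)
o=r.observe(); print(o["t"],o["eef_pos"],o["finger_gap"],o["wrist_force"])
s=snap("scene"); crop(s,200,170,380,305,"13_board"); snap("wrist","13_wrist")
E
```

```text
27.0917 [591.17  31.24 100.9 ] 18.923299910943967 [ 0.43  0.73 -1.59]
13_board k 4.444444444444445
```

View pics/13_board.png

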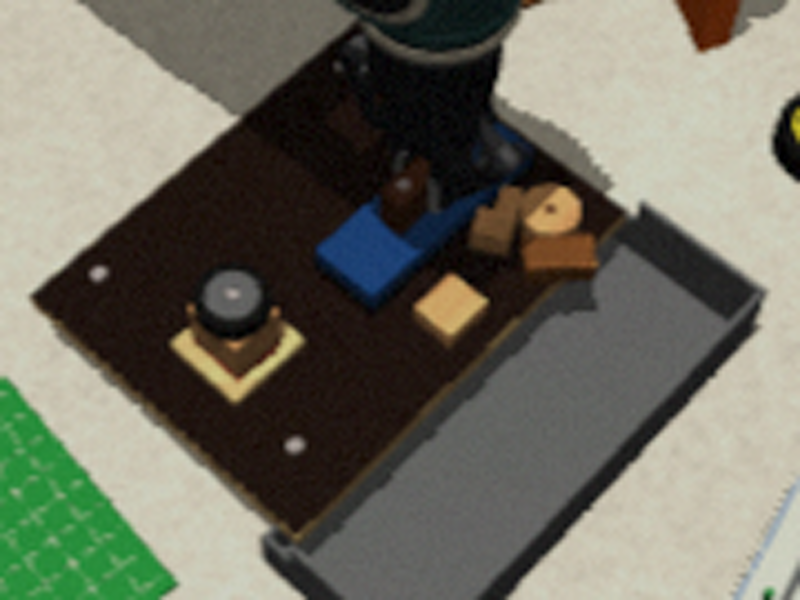

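View pics/13_wrist.png

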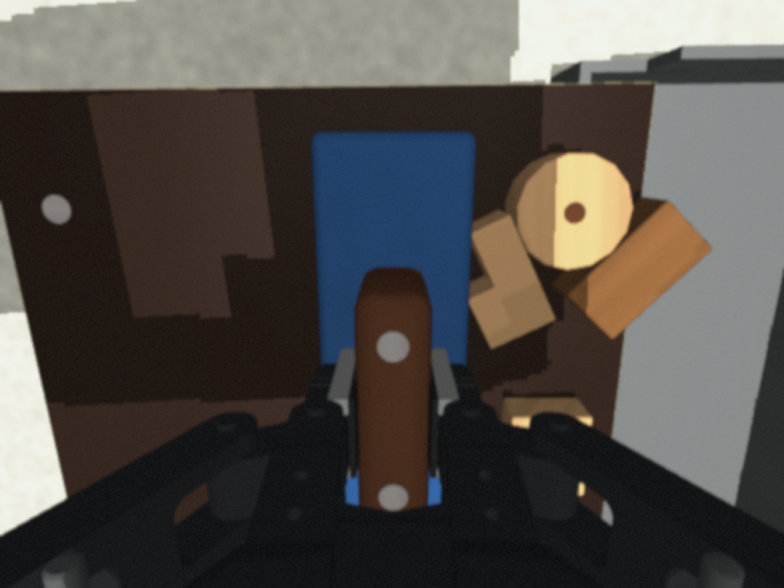

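The notched piece, the plug and the lath are bunched ahead of the scraper, with the lath already over the edge. The plug is drifting toward +y, so I'll drift the scraper to y=67 while finishing the sweep.

```bash
python3 - <<'E'
from g import *
np.set_printoptions(precision=2,suppress=True)
Z=52+0.8+ZG
r.servo_line(bw(60,67,Z).tolist(),rate=70)
snap("wrist","14_wrist0")
r.servo_line(bw(110,67,Z).tolist(),rate=70)
o=r.observe(); print(o["t"],o["eef_pos"],o["finger_gap"],o["wrist_force"])
s=snap("scene"); crop(s,200,170,380,305,"14_board"); snap("wrist","14_wrist")
E
```

```text
28.8417 [681.36  32.56 100.63] 19.0263640297241 [-0.69  0.19 -1.94]
14_board k 4.444444444444445
```

View pics/14_wrist0.png

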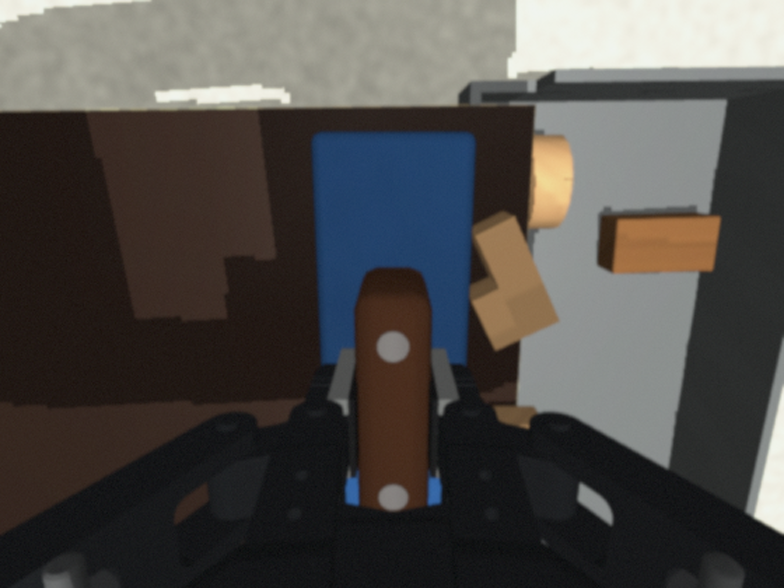

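View pics/14_board.png

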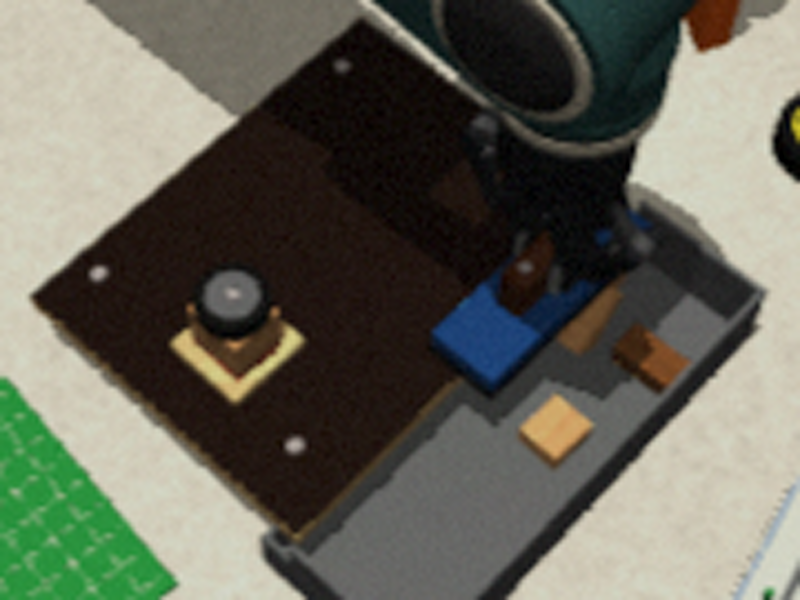

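View pics/14_wrist.png

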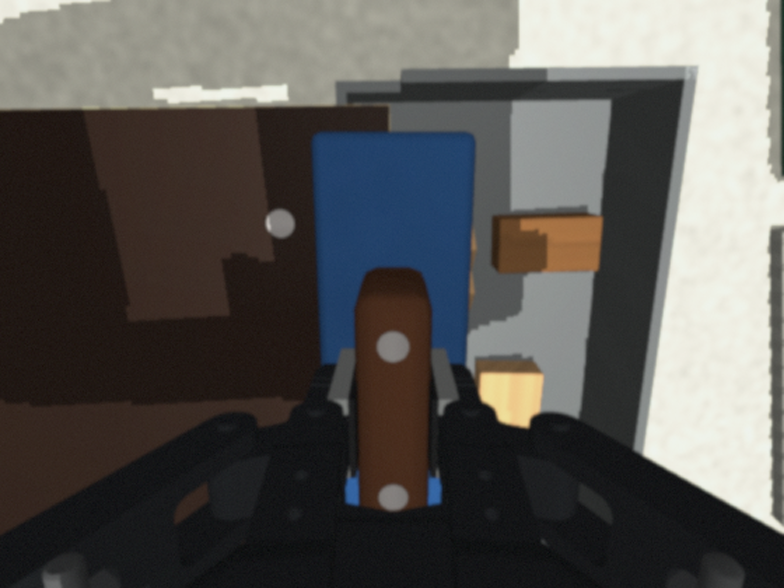

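Nothing is left on the board ahead of the scraper. The lath and square are on the tray floor, and the notched piece shows under the scraper's front edge. I'll draw back to the board's middle and check the tray before setting down.

```bash
python3 - <<'E'
from g import *
np.set_printoptions(precision=2,suppress=True)
Z=52+0.8+ZG
r.servo_line(bw(-10,60,Z).tolist(),rate=110)
f0=r.observe()["wrist_force"]
s=snap("scene"); crop(s,240,210,380,315,"15_board"); snap("wrist","15_wrist")
for d in (.3,-.2,-.7,-1.2,-1.7,-2.2):
    r.servo_line(bw(-10,60,52+ZG+d).tolist(),rate=20); r.pause(.1)
    o=r.observe(); f=o["wrist_force"]-f0; print(d,o["eef_pos"][2],f,o["t"])
    if f[2]>3: break
E
```

```text
15_board k 5.714285714285714
0.3 100.28089873482209 [1.91 0.06 1.24] 30.6333
-0.2 100.08942599277931 [1.74 2.76 4.74] 30.9833
```

View pics/15_board.png

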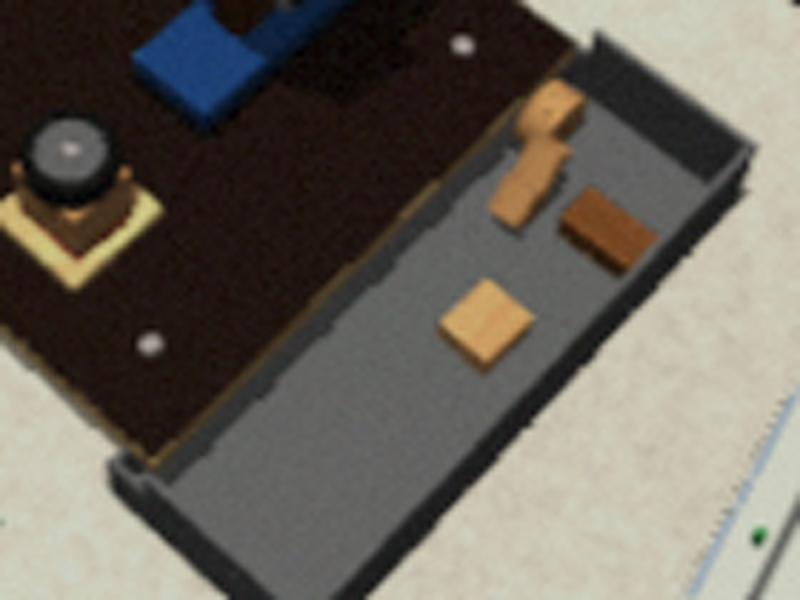

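View pics/15_wrist.png

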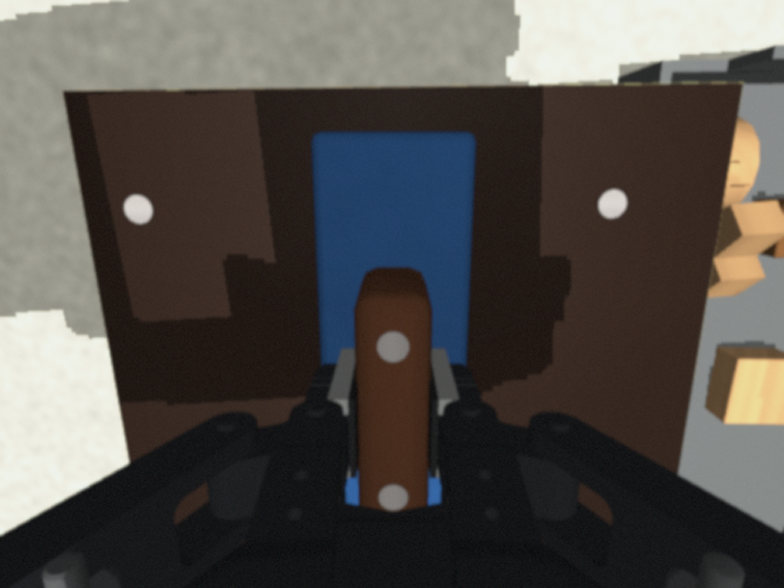

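All four are in the tray: the square (485,322) and lath (607,230) lie flat, while the notched piece (530,180) and plug (550,110) lean near the near wall. The bracket is unmoved. I'll release, withdraw upward and do the last check.

```bash
python3 - <<'E'
from g import *
np.set_printoptions(precision=2,suppress=True)
r.open_gripper(); r.pause(.2)
p=r.observe()["eef_pos"]
r.servo_line((p+[0,0,150]).tolist(),rate=120)
w=snap("wrist","16_wrist")
r.goto([420,180,330],RB.as_quat().tolist())
s=snap("scene","16_scene"); crop(s,200,170,380,305,"16_board"); crop(s,280,210,380,285,"16_tray")
r.pause(.3); s2=snap("scene")
d=cv2.absdiff(s["image"][170:305,200:380],s2["image"][170:305,200:380]); print("max diff",d.max(),d.mean())
o=r.observe(); print(o["t"],o["finger_gap"],o["wrist_force"],o["eef_pos"])
E
```

```text
16_board k 4.444444444444445
16_tray k 8.0
max diff 20 2.376872427983539
34.575 85.4362079394578 [-0.37 -0.42 -0.12] [420.3  179.71 329.7 ]
```

View pics/16_scene.png

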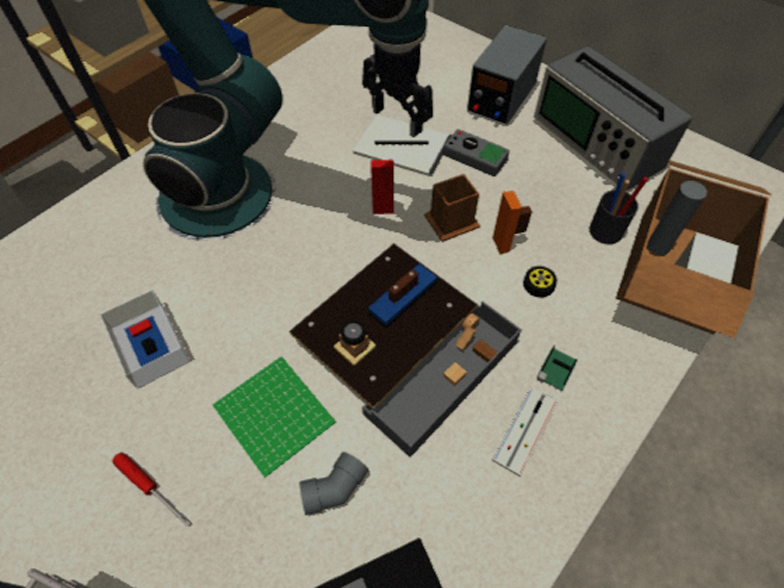

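View pics/16_board.png

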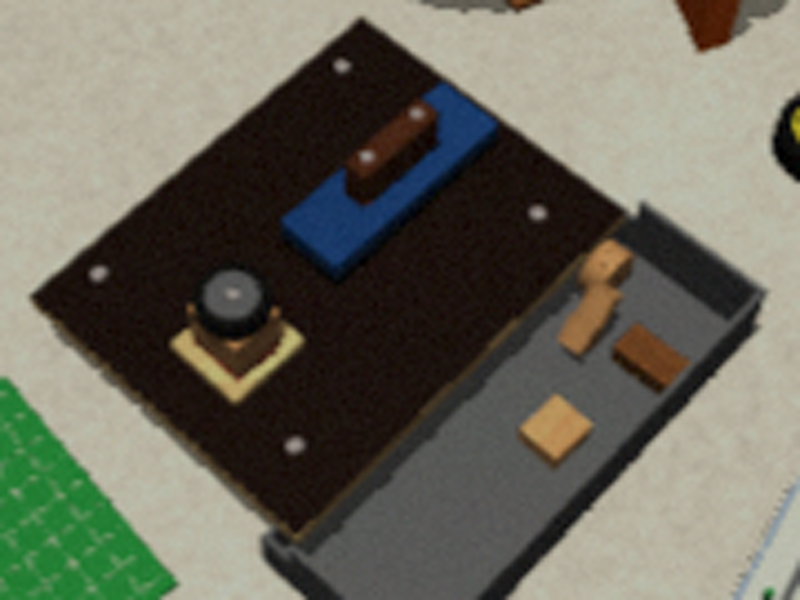

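View pics/16_tray.png

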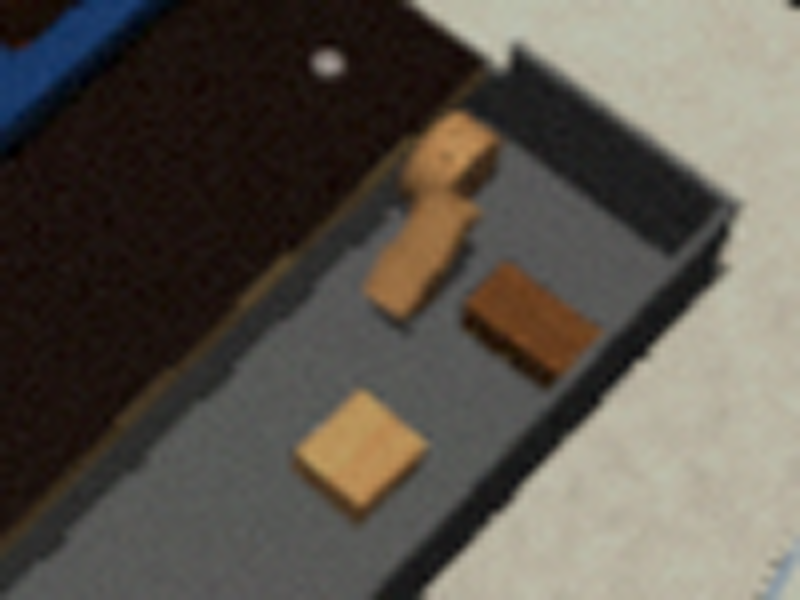

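```bash
python3 - <<'E'
from g import *
np.set_printoptions(precision=1,suppress=True)
s=snap("scene"); w=snap("side"); crop(w,200,175,300,250,"17_side")
def b(P): d=P[:2]-BC; return np.array([d[0]*np.cos(BY)+d[1]*np.sin(BY),-d[0]*np.sin(BY)+d[1]*np.cos(BY)])
for n,u,v in (("plug mid",450,155),("plug top",455,110),("notched",420,250)):
    for z in (20,30,40,50): print(n,z,b(pz(s,280+u/8,210+v/8,z)))
print(r.observe()["t"])
E
```

```text
17_side k 8.0
plug mid 20 [117.1 129.8]
plug mid 30 [120.  124.4]
plug mid 40 [123. 119.]
plug mid 50 [125.9 113.6]
plug top 20 [106.4 145.5]
plug top 30 [109.5 140. ]
plug top 40 [112.5 134.5]
plug top 50 [115.6 128.9]
notched 20 [134.   92.7]
notched 30 [136.8  87.7]
notched 40 [139.6  82.7]
notched 50 [142.4  77.7]
34.675
```

View pics/17_side.png

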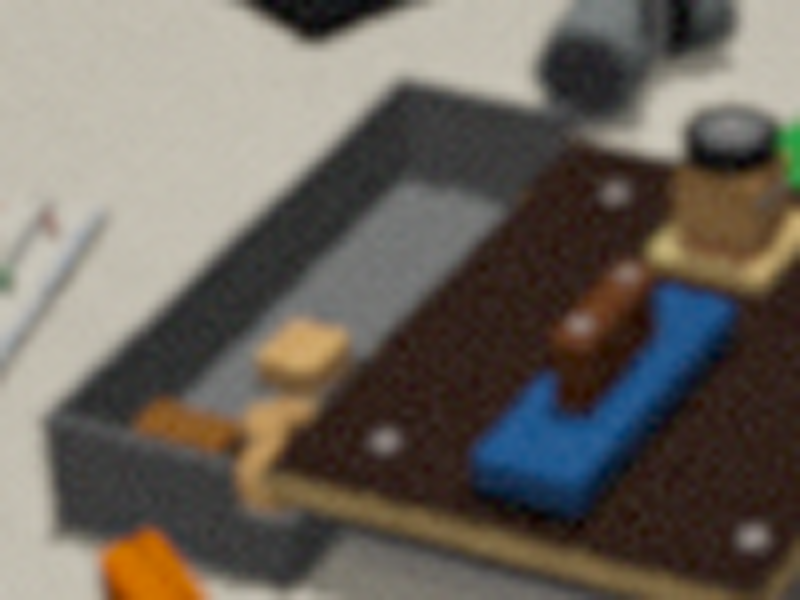

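```bash
python3 - <<'E'
from rig import r
r.job_done(); print(r.observe()["t"])
E
```

```text
the job is handed in; nothing more can be done
the job is handed in; nothing more can be done
```

The sweep is finished and the job is handed in, at about 34.7 s of the 72 s allowed. No verdict was reported.

**What I did**
- Pulled the blue scraper from the holder with a tilted grasp across its plate end.
- Laid it sole-down on the mat, let go, and took it again by the dark grip.
- Pushed the square end-on past the bracket, then swept all four offcuts over the far edge in one pass.
- Set the scraper down on the board at about board (-10, 60) mm, let go, and withdrew.

**Last checks**
- **Offcuts:** all four are in the tray. Two pictures about 0.3 s apart showed no movement.
- **Plug and notched piece:** both lean near the tray's near wall instead of lying flat. I estimate the plug at board x of about 120 mm, inside the tray's limits and below the board's top, but I could only judge its height indirectly.
- **Scraper:** it lies flat with its grip up on the cleared board. The gripper is open and clear of everything.
- **Bracket and bystanders:** the bracket shows no movement in the pictures, and the bystanders stand where they were.

**One disagreement:** at the first grasp the scene and wrist cameras differed by about 4 mm on the scraper's position. I went with the wrist view, and the grasp held.

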